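Pop the press-on cap off a records canister

ROBOT

A 6-joint arm with a two-finger parallel gripper is mounted at the origin on the work surface. World frame = base frame: x ahead of the robot, y to its left, z up, the work surface at z = 0. Lengths are in m, angles in rad, forces in N, time in s.
With the tool pointing down it reaches from about 0.35 to 0.775 m from the base axis. Payload 5.5 kg.
Tool frame: the origin (TCP) lies on the centre line of the jaws, within the pads' length; the fingertips stand 17 mm ahead of it and the grasp point (between the pads) lies 2 mm behind it; z points along the fingers, y is the direction in which the jaws open and shut (so a half turn about z gives the same grasp; the last joint's range is limited). The gripper opens to 85 mm and grips with 20 to 120 N. Pads are 22 mm wide; open, the fingers measure 114 mm over their backs; the gripper's body (76 mm by 85 mm) begins 54 mm behind the grasp point. The pads swing forward as they close: fully open they stand 13 mm farther back than shut.
Start: joints at [1.071, 0.313, 0.046, 1.304, 0, 1.431], TCP at [0.202, 0.538, 0.211] pointing down, gripper open.
Joint ranges: [-2.76, 2.76], [-0.86, 1.69], [-1.03, 1.26], [-2.2, 2.34], [-1.47, 1.5], [-3.14, 3.14]. Speed limits (rad/s): [2.57, 2.57, 3.14, 3.14, 3.14, 3.14].

INTERFACE

Orientations are given as a unit quaternion [w, x, y, z].
In Python, from workcell import env gives the robot as it stands.
- The arm moves only by the tool servo_tool, never from a script. Its argument "increments" is a list of rows, each an object of numbers: "claw": the closure, from 0 (fully open) to 1 (shut); "x", "y", "z": the shift along the world's x, y, z in units of 25 mm (1.0 is 25 mm); "ax", "ay", "az": the turn, a rotation vector about the world's x, y, z in units of 8 degrees (1.0 is 8 degrees). A call has 1 to 5 rows; each row shifts and turns the commanded pose from where the row before left it; what a row does not reach is not made up. A row lasts 1/10 s, in which the tool goes at most 50 mm and 8.59 degrees, less where a joint would pass 70% of its speed; a pose out of reach is approached as far as the arm can. A call is refused whole if a number of a shift passes 1 or a number of a turn 1, either way. A call with a gripper value outside its range is refused whole. The fingers move at their own pace and stop on an object; "newtons" is the grip in N (left out, the last holds). Time passes only in rows, so rows that do not move let the fingers close. It gives the time, the measured TCP pose, the force and the opening at its end, in the units of the state.
- env.get_state(): the state, without advancing time (a new reading comes with each control period).
- env.read_camera(name): name is "side" or "top"; returns the picture (420x560x3 uint8, red, green, blue); there is no depth.
- env.calibration(name): a dict with "K" (3x3 intrinsics, pixels), "world_to_cam" (4x4, takes a point from world to camera coordinates). Camera axes: x right, y down, z forward; pixel columns grow to the right and rows downward; lengths in m; the calibration is good to about 2 mm. A picture is of the moment at which its call begins. calibration takes no time and is no camera call.
- env.hand_in(): hands the job in, once; it reports no verdict.
The state is a dict: "clock": time; "joint_pos": joint angles; "qvel": joint speeds; "tau": joint torques, N m; "tcp_pos": TCP position; "orientation": TCP orientation; "wrist_force": force on the tool from outside, world axes, zero at the start; "ft_torque": the same for the moment, N m; "finger_gap": finger opening in m.
Only numpy, scipy, OpenCV 4.12 (cv2) and the standard library are available. Lean on these libraries where they do the work, as an engineer would, in place of code of your own. Each camera call takes 0.05 s, during which the arm holds its last target.

TASK

Open the wide-rimmed records canister: take the C-shaped puller, hook its fork under the rim of the cap and pull straight up until the cap pops off. Handle the cap with the puller only, never with the fingers: carry it on the fork, lower it upright into the shallow tray without dropping it and draw the fork out from under it. Then stand the puller upright on the bare counter and let go, leaving the other things on the counter where they are.

Things in the scene. Friction and masses are not known exactly. Their poses are not given: they have to be found in the camera images.
- canister: Aluminium canister, fixed to the counter and upright, 96 mm in diameter and 85 mm high to its flat shoulder, with a narrow neck (40 mm in diameter) on which the cap sits; origin at the centre of its underside, z up. The neck stands 34 mm above the shoulder and has four sprung detents that hold the cap.
- cap: Grey plastic press-on cap, about 120 g, 50 mm high, hollow and open below: a skirt 58 mm in diameter from the lower edge up to 32 mm, above it the projecting rim and a low crown. Origin at the centre of its lower edge, z up along its axis. Seated, the lower edge is 87 mm above the counter. It lets go with a click at an upward pull of roughly 10 to 15 N; it is clear of the neck after rising 32 mm.
- cap_rim (a point): Point on the cap's axis at the level of the underside of its rim, 32 mm above the cap's lower edge. The rim is 94 mm in diameter and 8 mm thick. Seated, there is a free gap under the rim from the canister's shoulder (85 mm above the counter) to 119 mm, around the skirt. Once off, the cap hangs by its rim on the fork with the skirt between the tines.
- puller: Loose steel C-shaped puller, about 300 g, 140 mm high, 106 mm long, 90 mm wide, standing on its fork. Origin on the underside in the middle of the fork slot, straight below the grip; x points along the tines to their tips, z up. A back plate at x = -66 to -58 mm rises from the fork to an arm that runs forward over the fork (underside at z = 80 mm) and carries the grip.
- puller_grip (a point): Point in the puller's black block grip to hold from above, 118 mm above the puller's underside on its z axis. The block is 60 mm long along x, 24 mm thick along y (close the fingers along y), and 50 mm high (z = 90 to 140 mm); the steel arm lies directly below it.
- puller_fork (a point): Middle of the fork slot at the level of the tines' upper faces, 8 mm above the puller's underside. The fork is 8 mm thick: two parallel tines 12 mm wide, 66 mm apart inside, 90 mm over all, ending 40 mm ahead (+x) of this point; the slot is open at that end and closed 50 mm behind it. The cap's axis should be at this point when pulling.
- tray: Shallow square dark steel tray fixed to the counter, 150 by 150 mm, lip 10 mm high and 4 mm wide, floor 4 mm thick; origin at the centre of its underside. With the cap standing in it, there is a gap of more than 20 mm between lip and the cap's rim, through which the fork is drawn out.
- tin: Bystander: slimmer plain aluminium tin, fixed, 72 mm in diameter, 116 mm high, without projecting rim. Origin at the centre of its underside.
- stapler: Bystander: stapler, 150 by 38 by 53 mm, loose; origin at the centre of its underside.
- stamp: Bystander: rubber stamp with wooden knob, 36 by 56 by 75 mm, loose; origin at the centre of its underside.
- punch: Bystander: steel hole punch, 100 by 130 by 57 mm, loose; origin at the centre of its underside.
- pencil_cup: Bystander: black cup with pencils, 76 mm in diameter, 125 mm high over the pencils, loose; origin at the centre of its underside.
Things that resemble listed ones, but are neither listed nor needed, are in the scene too. What is shaped like the cap but pink or yellow is not meant.

How it is judged:
On the way, in this order (a step that is already met when the one before it is completed fails the run):
1. the puller pulls on the seated cap with over 5 N (contact force between puller and cap above 5 N and z of cap in the frame of canister below 0.097 m and horizontal distance between cap and canister below 0.006 m).
2. the cap is off, above the neck, lifted straight and riding on the puller (z of cap in the frame of canister above 0.126 m and horizontal distance between cap and canister below 0.04 m and angle between cap's own z axis and vertical below 0.35 rad and contact force between puller and cap above 0.3 N), for 0.1 s.
3. the puller lowers the cap upright into the tray, to within 20 mm of its floor (x of cap in the frame of tray between -0.06 and 0.06 m and y of cap in the frame of tray between -0.06 and 0.06 m and height (world z) of cap below 0.025 m and angle between cap's own z axis and vertical below 0.3 rad and contact force between puller and cap above 0.3 N).
At the end, for the whole second after the job is handed in: The cap stands upright (within 0.1 rad) and at rest on the tray's floor, its axis within 60 mm of the tray's centre along both tray axes; the puller stands upright (within 0.1 rad) and at rest on the bare counter, not on the tray and not touching the cap (x of cap in the frame of tray between -0.06 and 0.06 m and y of cap in the frame of tray between -0.06 and 0.06 m and height (world z) of cap below 0.009 m and angle between each of cap, puller's own z axis and vertical below 0.1 rad and linear speed of each of cap, puller below 0.02 m/s and height (world z) of puller between -0.003 and 0.0035 m and contact force between puller and cap below 0.1 N).
It fails at once if the fingers touch the cap (contact force between the fingers and cap above 1 N).
It fails at once if a loose bystander is shifted by more than 30 mm (distance of any of stapler, stamp, punch, pencil_cup from where it was at the start of the episode above 0.03 m).
It also fails if it takes over 64 s, if anything falls off the work surface, if the arm or the gripper's body presses on something with over 40 N, if the wrist force passes 120 N, or if a joint passes its speed limit or range.

## Working session

There is one attempt and no reset: what is moved stays moved. The work goes in short steps, Python scripts to look and compute and a tool call to move; the robot and the scene stay as the last step left them, time stands still between calls to the robot, and variables do not carry over. Pictures are saved under pics/ and viewed, and the job is handed in when it is done.

Besides the shell and the picture viewer there is one more tool, called after "Request:" in YAML: its name, and indented under it one key for each argument. servo_tool: Moves the arm, as the interface text tells. Its arguments: {"type":"object","properties":{"increments":{"type":"array"},"newtons":{"type":"number"}},"required":["increments"]}

```bash
mkdir -p pics; ls; python3 - <<'E'
from workcell import env
import cv2
for n in ("side","top"):
    im=env.read_camera(n); cv2.imwrite(f"pics/{n}0.png",im[:,:,::-1])
    c=env.calibration(n); print(n,c["K"],c["world_to_cam"])
s=env.get_state(); print(s)
E
```

```text
pics
side [[446.56392569   0.         281.16822835]
 [  0.         446.56392569 213.01771434]
 [  0.           0.           1.        ]] [[ 0.98515185 -0.17125527 -0.01214353 -0.51901814]
 [-0.09338011 -0.47513081 -0.87494621  0.10298802]
 [ 0.14406939  0.86308884 -0.48406784  1.13409882]
 [ 0.          0.          0.          1.        ]]
top [[382.88352636   0.         282.96583409]
 [  0.         382.88352636 212.35351254]
 [  0.           0.           1.        ]] [[ 0.01378422 -0.99969113  0.02067927 -0.09647706]
 [-0.9952027  -0.01571981 -0.09656328  0.54247964]
 [ 0.09685853 -0.01924901 -0.995112    1.04555509]
 [ 0.          0.          0.          1.        ]]
{'clock': 0.1, 'joint_pos': array([ 1.07138822e+00,  3.13932319e-01,  4.51025009e-02,  1.30359081e+00,
       -1.37968877e-05,  1.43121379e+00]), 'qvel': array([ 0.0013905 , -0.00016908,  0.00424602, -0.00191314, -0.00120013,
        0.00164811]), 'tau': array([ 4.07022293e-03, -4.81725490e+01,  2.99243939e+01,  1.26292370e-02,
       -7.19145532e-05,  1.72154625e-05]), 'tcp_pos': array([0.20223581, 0.53774967, 0.21029812]), 'orientation': array([-2.48536975e-04,  1.78943703e-01,  9.83858979e-01, -7.73217643e-04]), 'wrist_force': array([-0.27908834,  0.13889638, -0.17781462]), 'ft_torque': array([-0.02112903,  0.01387667, -0.01891458]), 'finger_gap': 0.08579196661065051}
```

View pics/side0.png

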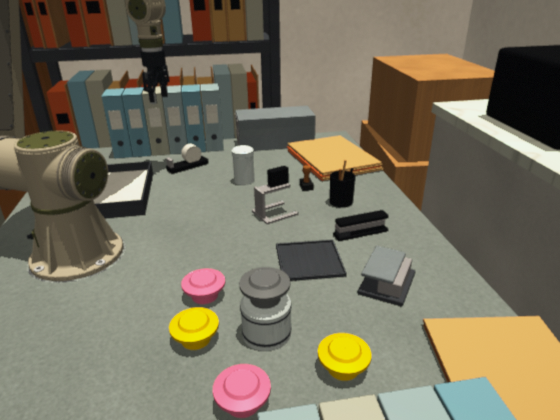

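View pics/top0.png

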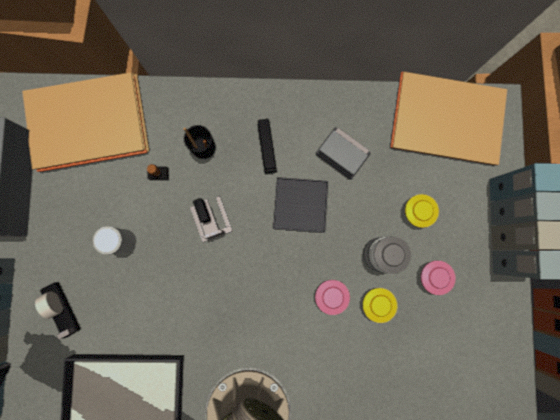

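Side view: grey cap on the canister at about (265,290), puller (265,200), tray (310,259), tin (243,165). Pink and yellow caps at (203,285), (194,327), (242,388) and (344,355) are decoys. Top view: grey cap (390,255), puller (210,218), tray (301,205). I'll enlarge these to confirm.

```bash
cat > h.py <<'E'
import numpy as np,cv2
from workcell import env
C={n:env.calibration(n) for n in("side","top")}
def proj(n,P):
    P=np.atleast_2d(P); M=np.array(C[n]["world_to_cam"]); K=np.array(C[n]["K"])
    c=P@M[:3,:3].T+M[:3,3]; u=c@K.T; return u[:,:2]/u[:,2:]
def ray(n,uv,z):
    M=np.array(C[n]["world_to_cam"]); K=np.array(C[n]["K"]); R=M[:3,:3]; o=-R.T@M[:3,3]
    d=R.T@np.linalg.solve(K,np.array([uv[0],uv[1],1.])); return o+d*(z-o[2])/d[2]
E
python3 - <<'E'
import cv2
t=cv2.imread("pics/top0.png"); s=cv2.imread("pics/side0.png")
a=cv2.resize(t[180:260,170:250],(400,400),interpolation=3)
b=cv2.resize(t[215:295,350:430],(400,400),interpolation=3)
c=cv2.resize(s[155:235,230:310],(400,400),interpolation=3)[:300]
d=cv2.resize(s[235:355,215:335],(400,400),interpolation=3)[:]
cv2.imwrite("pics/ctop.png",cv2.hconcat([a,b])); cv2.imwrite("pics/cside.png",cv2.hconcat([cv2.resize(s[155:235,230:310],(400,400),interpolation=3),d]))
E
```

```text
(no output)
```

View pics/ctop.png

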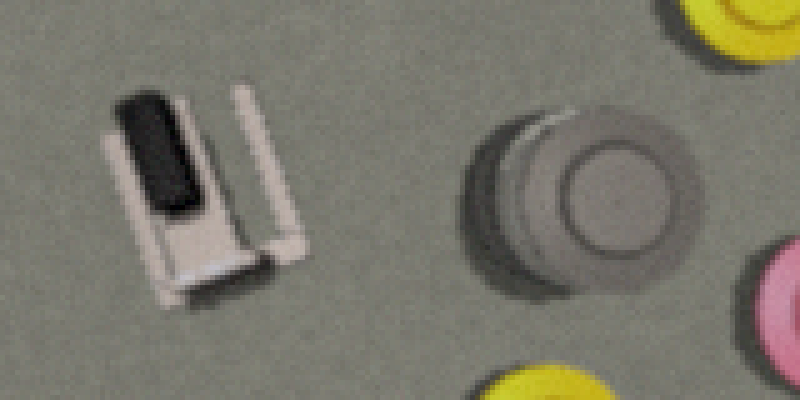

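View pics/cside.png

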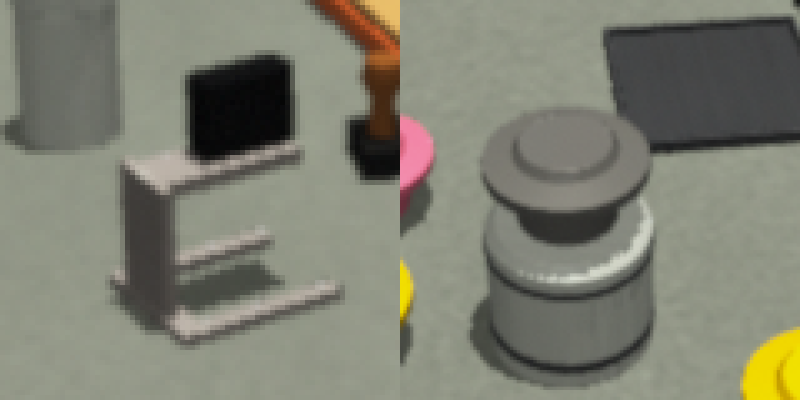

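```bash
cat >> h.py <<'E'
def fit(obs,p0):
    # obs: list (cam, uv, local xyz); p=[x,y,yaw]
    from scipy.optimize import least_squares
    def f(p):
        c,s=np.cos(p[2]),np.sin(p[2]); r=[]
        for n,uv,l in obs:
            P=[p[0]+c*l[0]-s*l[1],p[1]+s*l[0]+c*l[1],l[2]]
            r+=list(proj(n,P)[0]-uv)
        return np.array(r)
    o=least_squares(f,p0,loss='soft_l1'); return o.x,f(o.x).reshape(-1,2)
E
python3 - <<'E'
from h import *
T=lambda u,v:("top",(170+u/5-.4,180+v/5-.4)); S=lambda u,v:("side",(230+u/5-.4,155+v/5-.4))
mm=lambda *a:np.array(a)/1000
L=[(T(113,102),mm(30,12,140)),(T(165,92),mm(30,-12,140)),(T(203,210),mm(-30,-12,140)),(T(243,86),mm(40,-39,8)),(T(110,137),mm(40,39,8)),(T(308,257),mm(-66,-45,8)),(T(165,307),mm(-66,45,8)),
(S(341,288),mm(40,-45,8)),(S(190,75),mm(-30,-12,140)),(S(290,58),mm(30,-12,140)),(S(200,158),mm(-30,-12,90)),(S(293,142),mm(30,-12,90)),(S(175,190),mm(-58,-12,80)),(S(190,342),mm(-66,-45,0))]
p,r=fit([(a[0],a[1],l) for a,l in L],[.47,.14,.2]); print(p); print(r.round(1))
print("canister rough",ray("top",(393.3,254.6),.137), ray("top",(392.2,254.6),.127))
B=lambda u:u*.3
print("side crown",ray("side",(215+165*.3,235+ 144*.3),.137), ray("side",(215+166*.3,235+(108+208)/2*.3),.123))
t=[(276,178),(328,181),(324,232),(274,229)]
print([ray("top",q,.01).round(4) for q in t])
q=[(276,245),(334,242),(344,274),(284,277)]
print([ray("side",a,.01).round(4) for a in q])
E
```

```text
[0.53611583 0.11945812 0.36977762]
[[-0.1  0.2]
 [-1.4 -1.1]
 [-1.  -2.3]
 [-0.3 -0. ]
 [ 0.3 -0.8]
 [ 1.2 -0.1]
 [-0.3  0.9]
 [-0.7 -0.1]
 [ 1.7  2. ]
 [ 0.3  0.7]
 [ 0.1  1.8]
 [-0.2  0.1]
 [-3.5  1. ]
 [-2.4  1.3]]
canister rough [ 0.43133543 -0.36387634  0.137     ] [ 0.43120782 -0.36416976  0.127     ]
side crown [ 0.43350484 -0.3698723   0.137     ] [ 0.43443337 -0.36419099  0.123     ]
[array([ 0.6443, -0.0674,  0.01  ]), array([ 0.6382, -0.2171,  0.01  ]), array([ 0.4913, -0.2061,  0.01  ]), array([ 0.4977, -0.064 ,  0.01  ])]
[array([ 0.5011, -0.0719,  0.01  ]), array([ 0.6499, -0.0863,  0.01  ]), array([ 0.6353, -0.2223,  0.01  ]), array([ 0.4975, -0.2076,  0.01  ])]
```

```bash
cat >> h.py <<'E'
def box(x0,x1,y0,y1,z0,z1):
    c=np.array([[x,y,z] for x in(x0,x1) for y in(y0,y1) for z in(z0,z1)])/1000
    e=[(i,j) for i in range(8) for j in range(i) if bin(i^j).count('1')==1]
    return [(c[i],c[j]) for i,j in e]
PUL=box(-30,30,-12,12,90,140)+box(-66,40,-45,-33,0,8)+box(-66,40,33,45,0,8)+box(-66,-58,-12,12,8,80)
def circ(c,r,z,n=48):
    a=np.linspace(0,2*np.pi,n+1); p=np.c_[c[0]+r*np.cos(a),c[1]+r*np.sin(a),0*a+z]; return list(zip(p[:-1],p[1:]))
def tf(seg,x,y,w,z=0):
    R=np.array([[np.cos(w),-np.sin(w),0],[np.sin(w),np.cos(w),0],[0,0,1]]); t=np.array([x,y,z])
    return [(R@a+t,R@b+t) for a,b in seg]
def over(im,n,segs,crop,k,col=(0,255,0)):
    u,v,w,h=crop
    o=cv2.resize(im[v:v+h,u:u+w],(w*k,h*k),interpolation=3)
    for a,b in segs:
        p=proj(n,[a,b]); q=((p-[u,v]+.5)*k).round().astype(int); cv2.line(o,tuple(map(int,q[0])),tuple(map(int,q[1])),col,1)
    return o
def cap(c,z): return circ(c,.029,z)+circ(c,.047,z+.032)+circ(c,.047,z+.040)
E
python3 - <<'E'
from h import *
t=cv2.imread("pics/top0.png"); s=cv2.imread("pics/side0.png")
P=tf(PUL,.5361,.1195,.37)
cv2.imwrite("pics/o1.png",cv2.hconcat([over(t,"top",P,(170,180,80,80),5),over(s,"side",P,(230,155,80,80),5)]))
c=(.432,-.365)
P=cap(c,.087)+circ(c,.048,.0)+tf(box(-75,75,-75,75,0,10),.569,-.142,-.06)
cv2.imwrite("pics/o2.png",cv2.hconcat([over(t,"top",P,(262,165,160,130),3)[:,:400],over(t,"top",P,(345,210,100,100),4)]))
cv2.imwrite("pics/o3.png",over(s,"side",P,(220,225,140,130),4))
E
```

```text
Traceback (most recent call last):
cv2.error: OpenCV(4.12.0) /io/opencv/modules/core/src/matrix_operations.cpp:64: error: (-215:Assertion failed) src[i].dims <= 2 && src[i].rows == src[0].rows && src[i].type() == src[0].type() in function 'hconcat'
```

```bash
python3 - <<'E'
import cv2
a=cv2.imread("pics/o2.png") if cv2.imread("pics/o2.png") is not None else None
print(None if a is None else a.shape)
E
```

```text
None[ WARN:0@0.018] global loadsave.cpp:275 findDecoder imread_('pics/o2.png'): can't open/read file: check file path/integrity
```

View pics/o1.png

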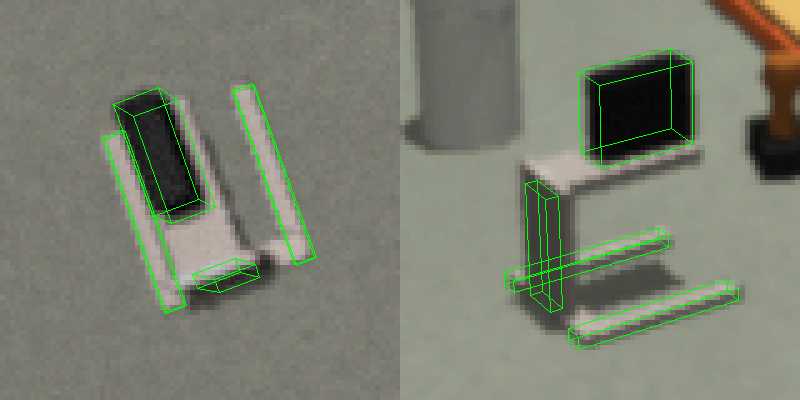

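```bash
python3 - <<'E'
from h import *
t=cv2.imread("pics/top0.png"); s=cv2.imread("pics/side0.png")
P=tf(PUL,.536,.120,.34)
cv2.imwrite("pics/o1b.png",cv2.hconcat([over(t,"top",P,(170,180,80,80),5),over(s,"side",P,(230,155,80,80),5)]))
c=(.432,-.365)
P=cap(c,.087)+circ(c,.048,.0)+tf(box(-75,75,-75,75,0,10),.569,-.142,-.06)
cv2.imwrite("pics/o2.png",over(t,"top",P,(262,165,160,130),5))
cv2.imwrite("pics/o3.png",over(s,"side",P,(220,225,140,130),4))
E
```

```text
(no output)
```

View pics/o1b.png

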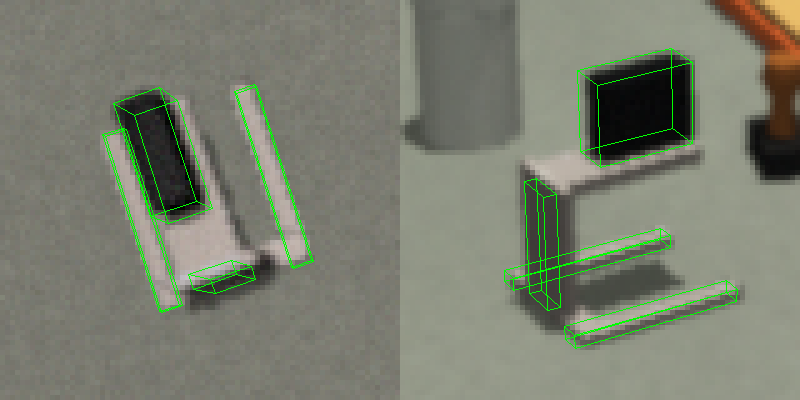

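View pics/o2.png

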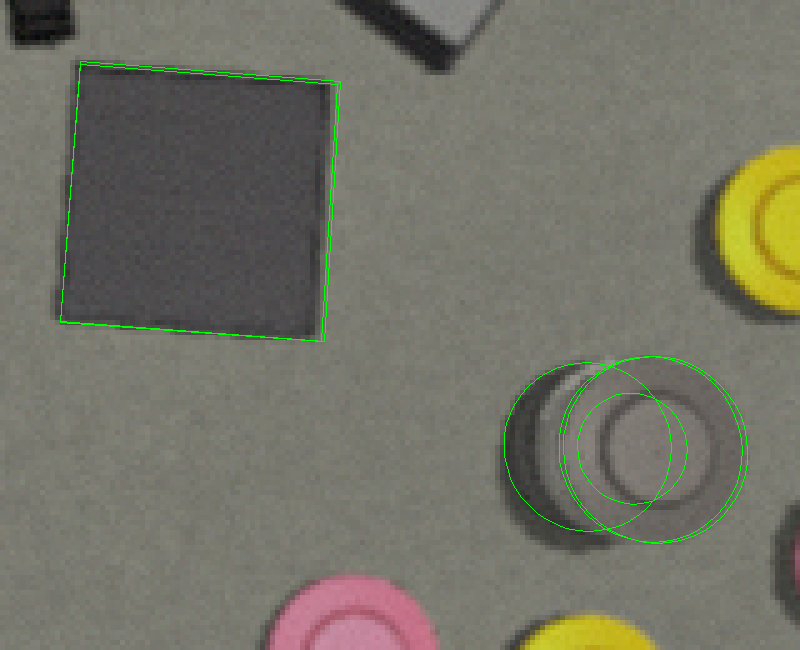

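View pics/o3.png

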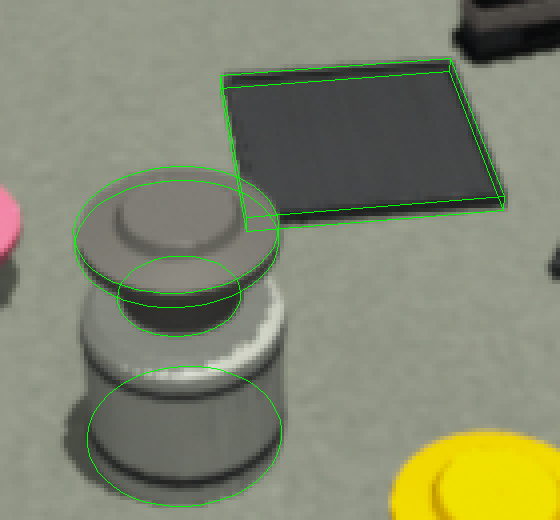

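The overlays confirm the puller, the canister with the grey cap, and the tray. Estimated poses:
- Puller: (.536, .1195), yaw .35.
- Cap: (.432, -.365).
- Tray: (.568, -.141).

I'm moving above the grip now.

Request:
servo_tool:
  increments:
    - {"x":0.8,"y":-1,"az":0.3,"claw":0}
    - {"x":0.8,"y":-1,"az":0.3}
    - {"x":0.8,"y":-1,"az":0.3}
    - {"x":0.8,"y":-1,"az":0.3}
    - {"x":0.8,"y":-1,"az":0.3}
  newtons: 60

```text
schema error: expected keys claw, x, y, z, ax, ay, az
```

Request:
servo_tool:
  increments:
    - {"x":0.8,"y":-1,"az":0.3}
    - {"x":0.8,"y":-1,"az":0.3}
    - {"x":0.8,"y":-1,"az":0.3}
    - {"x":0.8,"y":-1,"az":0.3}
    - {"x":0.8,"y":-1,"az":0.3}

```text
schema error: expected keys claw, x, y, z, ax, ay, az
```

Request:
servo_tool:
  increments:
    - {"x":0.8,"y":-1,"az":0.3}
    - {"x":0.8,"y":-1,"az":0.3}
    - {"x":0.8,"y":-1,"az":0.3}
    - {"x":0.8,"y":-1,"az":0.3}
    - {"x":0.8,"y":-1,"az":0.3}

```text
schema error: expected keys claw, x, y, z, ax, ay, az
```

Request:
servo_tool:
  increments:
    - {"x":0.7,"y":-1,"az":0.4}
    - {"x":0.7,"y":-0.7,"az":0.1}
    - {}
    - {}

```text
schema error: expected keys claw, x, y, z, ax, ay, az
```

All keys are required in each row.

Request:
servo_tool:
  increments:
    - {"claw":0,"x":0.8,"y":-1,"z":0,"ax":0,"ay":0,"az":0.3}
    - {"claw":0,"x":0.8,"y":-1,"z":0,"ax":0,"ay":0,"az":0.3}
    - {"claw":0,"x":0.8,"y":-1,"z":0,"ax":0,"ay":0,"az":0.3}
    - {"claw":0,"x":0.8,"y":-1,"z":0,"ax":0,"ay":0,"az":0.3}
    - {"claw":0,"x":0.8,"y":-1,"z":0,"ax":0,"ay":0,"az":0.3}
  newtons: 60

```text
clock: 0.6
tcp_pos: [0.3028, 0.412, 0.2107]
orientation: [-0.0, 0.074, 0.997, -0.0]
wrist_force: [0.9, 0.8, -0.5]
finger_gap: 0.0854
```

Request:
servo_tool:
  increments:
    - {"claw":0,"x":0.8,"y":-1,"z":0,"ax":0,"ay":0,"az":0.3}
    - {"claw":0,"x":0.8,"y":-1,"z":0,"ax":0,"ay":0,"az":0.3}
    - {"claw":0,"x":0.8,"y":-1,"z":0,"ax":0,"ay":0,"az":0.3}
    - {"claw":0,"x":0.8,"y":-1,"z":0,"ax":0,"ay":0,"az":0.3}
    - {"claw":0,"x":0.8,"y":-1,"z":0,"ax":0,"ay":0,"az":0.3}

```text
clock: 1.1
tcp_pos: [0.4029, 0.287, 0.2108]
orientation: [-0.0, -0.03, 1.0, -0.0]
wrist_force: [0.3, 0.9, 0.7]
finger_gap: 0.0855
```

Request:
servo_tool:
  increments:
    - {"claw":0,"x":0.8,"y":-1,"z":0,"ax":0,"ay":0,"az":0.3}
    - {"claw":0,"x":0.8,"y":-1,"z":0,"ax":0,"ay":0,"az":0.3}
    - {"claw":0,"x":0.8,"y":-1,"z":0,"ax":0,"ay":0,"az":0.3}
    - {"claw":0,"x":0.8,"y":-1,"z":0,"ax":0,"ay":0,"az":0.3}
    - {"claw":0,"x":0.8,"y":-1,"z":0,"ax":0,"ay":0,"az":0.3}

```text
clock: 1.6
tcp_pos: [0.5028, 0.162, 0.2107]
orientation: [-0.0, -0.135, 0.991, 0.0]
wrist_force: [0.9, 0.9, -0.3]
finger_gap: 0.0855
```

Request:
servo_tool:
  increments:
    - {"claw":0,"x":0.7,"y":-1,"z":0,"ax":0,"ay":0,"az":0.4}
    - {"claw":0,"x":0.6,"y":-0.7,"z":0,"ax":0,"ay":0,"az":0.2}
    - {"claw":0,"x":0,"y":0,"z":0,"ax":0,"ay":0,"az":0}

```text
clock: 1.9
tcp_pos: [0.5365, 0.1184, 0.2103]
orientation: [-0.0, -0.174, 0.985, -0.0]
wrist_force: [-0.3, 1.1, 0.8]
finger_gap: 0.0854
```

```bash
python3 - <<'E'
from h import *
P=tf(PUL,.536,.119,.355)
s=env.get_state(); print(s["tcp_pos"],s["orientation"],s["clock"])
im=env.read_camera("side")[:,:,::-1].copy(); cv2.imwrite("pics/side1.png",im)
t=env.read_camera("top")[:,:,::-1].copy(); cv2.imwrite("pics/top1.png",t)
cv2.imwrite("pics/o4.png",cv2.hconcat([over(t,"top",P,(170,170,100,100),4),over(im,"side",P,(220,130,100,100),4)]))
E
```

```text
[0.53648772 0.11844669 0.21032078] [-1.95110599e-04 -1.73672607e-01  9.84803402e-01 -2.16714106e-04] 1.9
```

View pics/o4.png

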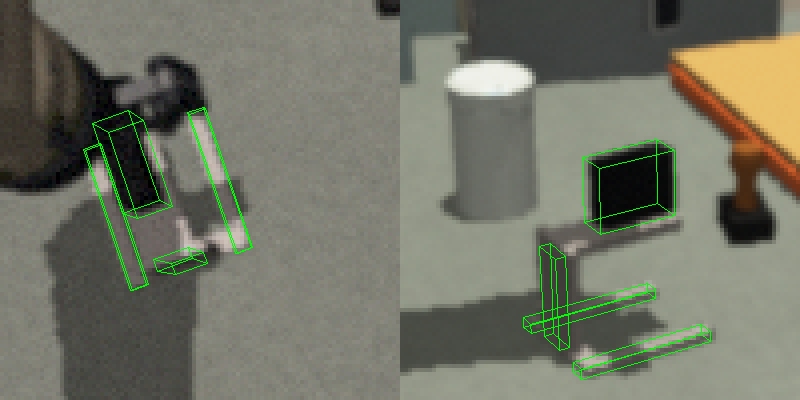

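View pics/side1.png

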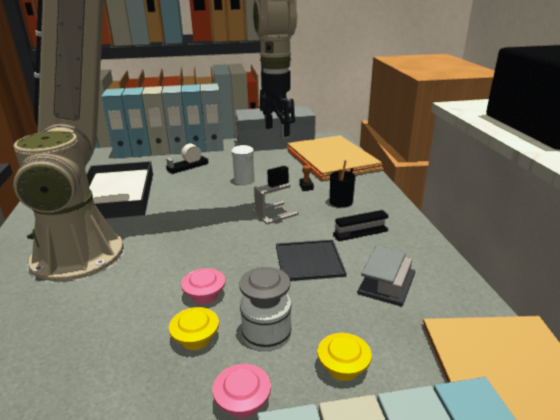

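View pics/top1.png

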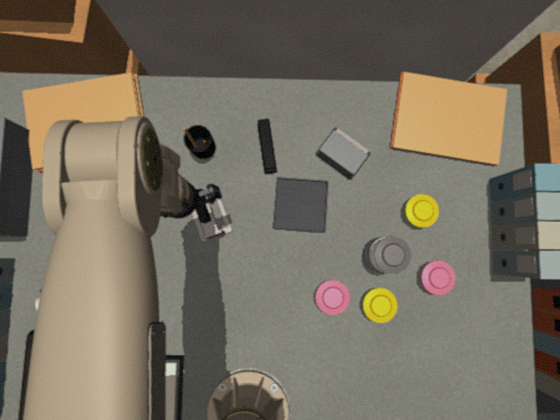

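Side view: open gripper at (277,110), above the grip at (278,176). Top view shows it over the puller at (208,200). Descending 94 mm and closing.

Request:
servo_tool:
  increments:
    - {"claw":0,"x":0,"y":0,"z":-0.8,"ax":0,"ay":0,"az":0}
    - {"claw":0,"x":0,"y":0,"z":-0.8,"ax":0,"ay":0,"az":0}
    - {"claw":0,"x":0,"y":0,"z":-0.8,"ax":0,"ay":0,"az":0}
    - {"claw":0,"x":0,"y":0,"z":-0.8,"ax":0,"ay":0,"az":0}
    - {"claw":0,"x":0,"y":0,"z":-0.57,"ax":0,"ay":0,"az":0}

```text
clock: 2.5
tcp_pos: [0.5332, 0.1219, 0.1155]
orientation: [-0.001, -0.176, 0.984, 0.0]
wrist_force: [-1.5, -0.4, -0.1]
finger_gap: 0.0855
```

Request:
servo_tool:
  increments:
    - {"claw":0.3,"x":0,"y":0,"z":0,"ax":0,"ay":0,"az":0}
    - {"claw":0.6,"x":0,"y":0,"z":0,"ax":0,"ay":0,"az":0}
    - {"claw":1,"x":0,"y":0,"z":0,"ax":0,"ay":0,"az":0}
    - {"claw":1,"x":0,"y":0,"z":0,"ax":0,"ay":0,"az":0}
    - {"claw":1,"x":0,"y":0,"z":0,"ax":0,"ay":0,"az":0}
  newtons: 80

```text
clock: 3.0
tcp_pos: [0.5359, 0.1206, 0.1183]
orientation: [0.001, -0.175, 0.985, -0.0]
wrist_force: [-1.7, -1.3, 5.0]
finger_gap: 0.0193
```

Request:
servo_tool:
  increments:
    - {"claw":1,"x":0,"y":0,"z":0,"ax":0,"ay":0,"az":0}
    - {"claw":1,"x":0,"y":0,"z":0,"ax":0,"ay":0,"az":0}
    - {"claw":1,"x":0,"y":0,"z":0,"ax":0,"ay":0,"az":0}

```text
clock: 3.3
tcp_pos: [0.5359, 0.1206, 0.1183]
orientation: [0.001, -0.175, 0.985, -0.0]
wrist_force: [-0.3, 0.1, 5.9]
finger_gap: 0.0188
```

```bash
python3 - <<'E'
from h import *
s=env.get_state(); print(s["tcp_pos"],s["orientation"],s["clock"],s["wrist_force"],s["ft_torque"],s["finger_gap"])
im=env.read_camera("side")[:,:,::-1].copy(); 
t=env.read_camera("top")[:,:,::-1].copy(); 
P=tf(PUL,.536,.119,.355)
cv2.imwrite("pics/o5.png",cv2.hconcat([over(t,"top",P,(170,170,100,100),4),over(im,"side",P,(220,130,100,100),4)]))
E
```

```text
[0.53586261 0.12060105 0.11832388] [ 1.20581972e-03 -1.75124668e-01  9.84545511e-01 -1.81620486e-04] 3.3 [-0.28987614  0.10692529  5.85400137] [-0.06269923  0.19097804  0.04987385] 0.01884297694827733
```

View pics/o5.png

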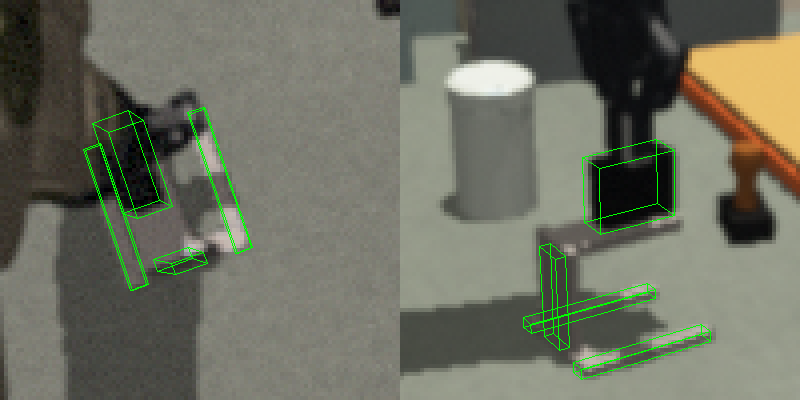

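Gripped, though the gap reads 18.8 mm against the 24 mm block. I'll lift and check how the puller hangs.

Request:
servo_tool:
  increments:
    - {"claw":1,"x":0,"y":0,"z":0.3,"ax":0,"ay":0,"az":0}
    - {"claw":1,"x":0,"y":0,"z":0.7,"ax":0,"ay":0,"az":0}
    - {"claw":1,"x":0,"y":0,"z":1,"ax":0,"ay":0,"az":0}
    - {"claw":1,"x":0,"y":0,"z":1,"ax":0,"ay":0,"az":0}
    - {"claw":1,"x":0,"y":0,"z":1,"ax":0,"ay":0,"az":0}

```text
clock: 3.9
tcp_pos: [0.5345, 0.1207, 0.2177]
orientation: [-0.001, -0.175, 0.985, 0.0]
wrist_force: [1.0, 0.4, -2.2]
finger_gap: 0.0189
```

Request:
servo_tool:
  increments:
    - {"claw":1,"x":0,"y":0,"z":1,"ax":0,"ay":0,"az":0}
    - {"claw":1,"x":0,"y":0,"z":1,"ax":0,"ay":0,"az":0}
    - {"claw":1,"x":0,"y":0,"z":0.2,"ax":0,"ay":0,"az":0}
    - {"claw":1,"x":0,"y":0,"z":0,"ax":0,"ay":0,"az":0}
    - {"claw":1,"x":0,"y":0,"z":0,"ax":0,"ay":0,"az":0}

```text
clock: 4.4
tcp_pos: [0.5344, 0.1207, 0.2704]
orientation: [-0.001, -0.175, 0.985, 0.0]
wrist_force: [-0.6, 0.4, -2.8]
finger_gap: 0.0184
```

```bash
python3 - <<'E'
from h import *
s=env.get_state(); print(s["tcp_pos"],s["orientation"],s["clock"],s["wrist_force"],s["ft_torque"],s["finger_gap"])
im=env.read_camera("side")[:,:,::-1].copy(); 
t=env.read_camera("top")[:,:,::-1].copy(); 
x,y,z=s["tcp_pos"]
P=tf(PUL,x,y,.355,z-.118)
cv2.imwrite("pics/o6.png",cv2.hconcat([over(t,"top",P,(150,150,100,100),4),over(im,"side",P,(220,70,100,100),4)]))
E
```

```text
[0.53435543 0.12069121 0.27039932] [-1.10111090e-03 -1.75227916e-01  9.84527260e-01  1.98957980e-04] 4.4 [-0.61497113  0.44239367 -2.84685752] [ 0.0483449  -0.06134505 -0.06046803] 0.01839165042363001
```

View pics/o6.png

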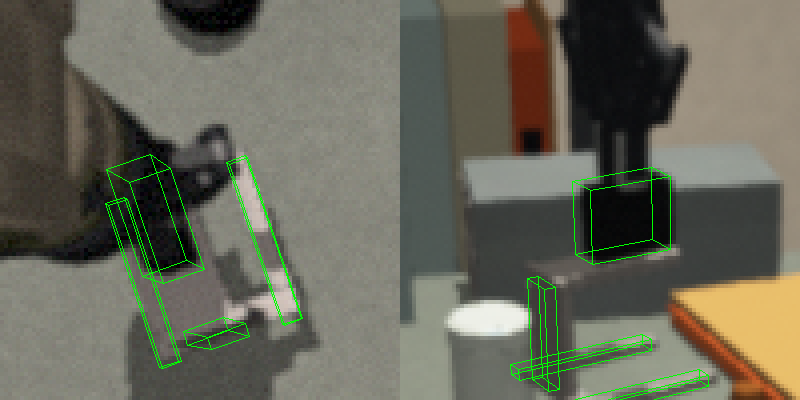

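The puller hangs upright: 2.85 N is its weight. Now I carry it to the approach position behind the cap, with the fork pointing along +x.

Request:
servo_tool:
  increments:
    - {"claw":1,"x":-0.3,"y":-0.6,"z":0,"ax":0,"ay":0,"az":-0.1}
    - {"claw":1,"x":-0.45,"y":-1,"z":0,"ax":0,"ay":0,"az":-0.13}
    - {"claw":1,"x":-0.45,"y":-1,"z":0,"ax":0,"ay":0,"az":-0.13}
    - {"claw":1,"x":-0.45,"y":-1,"z":0,"ax":0,"ay":0,"az":-0.13}
    - {"claw":1,"x":-0.45,"y":-1,"z":0,"ax":0,"ay":0,"az":-0.13}

```text
clock: 5.0
tcp_pos: [0.4809, 0.0043, 0.2711]
orientation: [-0.001, -0.132, 0.991, 0.0]
wrist_force: [-0.1, -0.1, -2.6]
finger_gap: 0.0187
```

Request:
servo_tool:
  increments:
    - {"claw":1,"x":-0.45,"y":-1,"z":0,"ax":0,"ay":0,"az":-0.13}
    - {"claw":1,"x":-0.45,"y":-1,"z":0,"ax":0,"ay":0,"az":-0.13}
    - {"claw":1,"x":-0.45,"y":-1,"z":0,"ax":0,"ay":0,"az":-0.13}
    - {"claw":1,"x":-0.45,"y":-1,"z":0,"ax":0,"ay":0,"az":-0.13}
    - {"claw":1,"x":-0.45,"y":-1,"z":0,"ax":0,"ay":0,"az":-0.13}

```text
clock: 5.5
tcp_pos: [0.4245, -0.1204, 0.2712]
orientation: [-0.001, -0.087, 0.996, 0.0]
wrist_force: [0.5, -0.0, -1.8]
finger_gap: 0.0188
```

Request:
servo_tool:
  increments:
    - {"claw":1,"x":-0.45,"y":-1,"z":0,"ax":0,"ay":0,"az":-0.13}
    - {"claw":1,"x":-0.45,"y":-1,"z":0,"ax":0,"ay":0,"az":-0.13}
    - {"claw":1,"x":-0.45,"y":-1,"z":0,"ax":0,"ay":0,"az":-0.13}
    - {"claw":1,"x":-0.45,"y":-1,"z":0,"ax":0,"ay":0,"az":-0.13}
    - {"claw":1,"x":-0.45,"y":-1,"z":0,"ax":0,"ay":0,"az":-0.13}

```text
clock: 6.0
tcp_pos: [0.3683, -0.2451, 0.2712]
orientation: [-0.0, -0.041, 0.999, 0.0]
wrist_force: [0.3, 0.5, -3.1]
finger_gap: 0.0185
```

Request:
servo_tool:
  increments:
    - {"claw":1,"x":-0.45,"y":-1,"z":0,"ax":0,"ay":0,"az":-0.13}
    - {"claw":1,"x":-0.45,"y":-1,"z":-0.3,"ax":0,"ay":0,"az":-0.13}
    - {"claw":1,"x":-0.45,"y":-1,"z":-0.5,"ax":0,"ay":0,"az":-0.13}
    - {"claw":1,"x":-0.45,"y":-1,"z":-0.5,"ax":0,"ay":0,"az":-0.13}
    - {"claw":1,"x":-0.3,"y":-0.8,"z":-0.3,"ax":0,"ay":0,"az":-0.1}

```text
clock: 6.5
tcp_pos: [0.3153, -0.3648, 0.2302]
orientation: [-0.001, 0.002, 1.0, 0.001]
wrist_force: [-0.2, 0.3, -2.8]
finger_gap: 0.0185
```

```bash
python3 - <<'E'
from h import *
s=env.get_state(); print(s["tcp_pos"],s["orientation"],s["clock"],s["wrist_force"],s["ft_torque"],s["finger_gap"])
im=env.read_camera("side")[:,:,::-1].copy(); 
t=env.read_camera("top")[:,:,::-1].copy(); 
s=env.get_state();x,y,z=s["tcp_pos"];q=s["orientation"];w=2*np.arctan2(-q[1],q[2]);print(x,y,z,w)
P=tf(PUL,x,y,w,z-.118)
cv2.imwrite("pics/top2.png",t);cv2.imwrite("pics/side2.png",im)
cv2.imwrite("pics/o7.png",cv2.hconcat([over(t,"top",P,(350,220,100,125),4),over(im,"side",P,(140,200,100,125),4)]))
E
```

```text
[ 0.31527867 -0.36482051  0.23021269] [-8.52645480e-04  2.47499850e-03  9.99996152e-01  9.18314207e-04] 6.5 [-0.17767268  0.25811597 -2.8467104 ] [ 0.01196153 -0.07037531  0.01663974] 0.018480558283474023
0.31510855157580037 -0.3655998241347537 0.22975407934557823 -0.006648960262651075
```

View pics/o7.png

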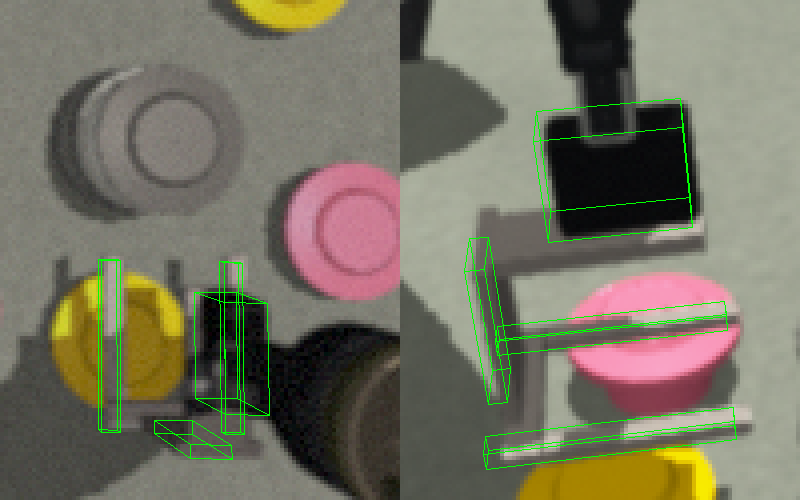

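View pics/side2.png

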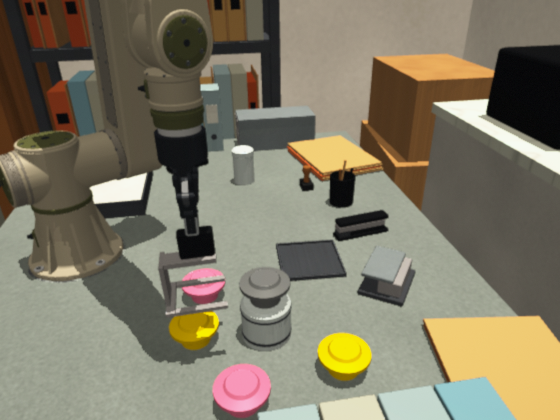

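```bash
python3 - <<'E'
from h import *
im=cv2.imread("pics/side2.png");t=cv2.imread("pics/top2.png")
cv2.imwrite("pics/c8.png",over(im,"side",[],(155,220,80,100),6))
cv2.imwrite("pics/c9.png",over(t,"top",[],(350,275,80,60),8))
E
```

```text
(no output)
```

View pics/c8.png

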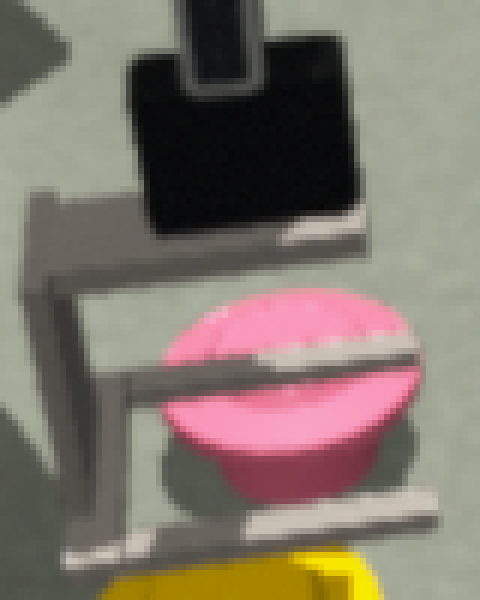

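View pics/c9.png

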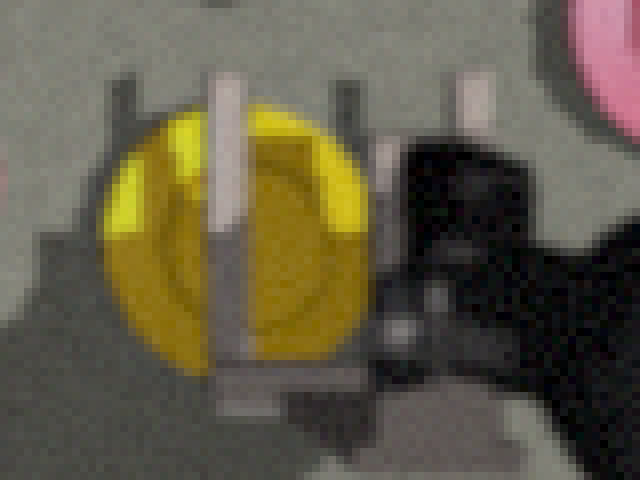

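```bash
cat >> h.py <<'E'
def fit6(obs,p0):
    from scipy.optimize import least_squares
    from scipy.spatial.transform import Rotation as R
    def f(p):
        r=[]
        for n,uv,l in obs:
            r+=list(proj(n,R.from_euler('zyx',p[3:]).apply(l)+p[:3])[0]-uv)
        return np.array(r)
    o=least_squares(f,p0,loss='soft_l1',x_scale=[.1]*3+[.3]*3); return o.x,f(o.x).reshape(-1,2)
E
python3 - <<'E'
from h import *
S=lambda u,v:("side",(u/6+155-.5,v/6+220-.5)); T=lambda u,v:("top",(u/8+350-.5,v/8+275-.5))
L=[(S(438,490),(40,-45,8)),(S(437,530),(40,-45,0)),(S(63,553),(-66,-45,8)),(S(63,572),(-66,-45,0)),(S(412,330),(40,45,8)),(S(418,365),(40,33,0)),(S(128,60),(-30,12,140)),(S(345,37),(30,12,140)),(S(157,235),(-30,-12,90)),(S(362,210),(30,-12,90)),(T(228,73),(40,39,8)),(T(473,73),(40,-39,8)),(T(218,416),(-66,45,8)),(T(530,160),(30,-12,140)),(T(412,142),(30,12,140))]
obs=[(*a,np.array(l)/1000) for a,l in L]
p,r=fit6(obs,[.315,-.3656,.112,0,0,0]); print(p.round(4)); print(np.c_[r.round(1)])
E
```

```text
[ 0.321  -0.3675  0.1138  0.0226 -0.0084 -0.0295]
[[-0.5  2.5]
 [ 0.1 -0.5]
 [-0.7  1. ]
 [-0.   1.5]
 [-0.2 -0.3]
 [-0.4  0.9]
 [ 0.1 -3.5]
 [-0.1 -3.8]
 [-0.9  0. ]
 [ 0.7 -0.3]
 [-0.6 -0.9]
 [-0.3 -1.1]
 [-0.5 -0.8]
 [-0.4 -1.6]
 [ 3.3  0.8]]
```

```bash
python3 - <<'E'
from h import *
S=lambda u,v:("side",(u/6+155-.5,v/6+220-.5)); T=lambda u,v:("top",(u/8+350-.5,v/8+275-.5))
L=[(S(438,488),(40,-33,8)),(S(437,530),(40,-45,0)),(S(63,572),(-66,-45,0)),(S(412,330),(40,45,8)),(S(418,365),(40,33,0)),(S(157,235),(-30,-12,90)),(S(362,210),(30,-12,90)),(S(128,60),(-30,12,140)),(S(345,37),(30,12,140)),(T(228,73),(40,39,8)),(T(473,73),(40,-39,8)),(T(218,416),(-66,45,8)),(T(530,160),(30,-12,140)),(T(412,142),(30,12,140))]
obs=[(*a,np.array(l)/1000) for a,l in L]
p,r=fit6(obs,[.315,-.3656,.112,0,0,0]); print(p.round(4)); print(np.c_[r.round(1)])
im=cv2.imread("pics/side2.png");t=cv2.imread("pics/top2.png")
from scipy.spatial.transform import Rotation as R
def seg(p): 
    M=R.from_euler('zyx',p[3:]).as_matrix(); return [(M@a+p[:3],M@b+p[:3]) for a,b in PUL]
g=[.3200,-.3665,.112,0.01,0,0]
cv2.imwrite("pics/o10.png",cv2.hconcat([over(im,"side",seg(g),(155,220,80,100),5),over(t,"top",seg(g),(350,250,80,100),5)]))
E
```

```text
[ 0.3208 -0.3678  0.113   0.0204 -0.0078 -0.0278]
[[-1.2 -0.9]
 [-0.   0.1]
 [-0.1  2. ]
 [-0.2  0.1]
 [-0.4  1.4]
 [-1.   0.6]
 [ 0.7  0.3]
 [ 0.1 -3. ]
 [-0.1 -3.2]
 [-0.5 -0.9]
 [-0.2 -1.1]
 [-0.5 -0.8]
 [-0.3 -1.6]
 [ 3.5  0.8]]
```

View pics/o10.png

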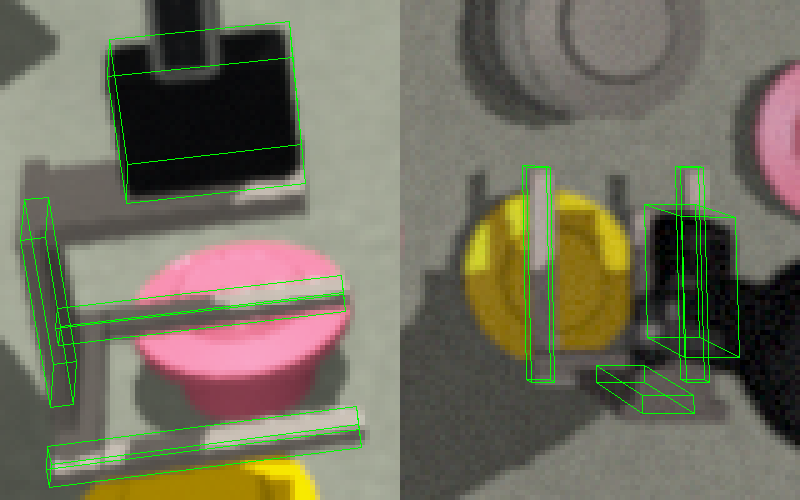

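```bash
python3 - <<'E'
from h import *
print(ray("top",(392.8,254.5),.137),ray("top",(392.8,254.5),.133),ray("top",(393.31,283.6),.121))
t=cv2.imread("pics/top2.png")
o=cv2.resize(t[225:285,360:425],None,fx=8,fy=8,interpolation=3)
o=cv2.convertScaleAbs(o,alpha=2,beta=-110)
for a,b in circ((.432,-.365),.047,.127)+circ((.432,-.365),.047,.119):
    p=(proj("top",[a,b])-[360,225]+.5)*8; cv2.line(o,tuple(map(int,p[0])),tuple(map(int,p[1])),(0,255,0),1)
cv2.imwrite("pics/c11.png",o)
E
```

```text
[ 0.43156721 -0.36262122  0.137     ] [ 0.43153226 -0.36385246  0.133     ] [ 0.35837007 -0.36781284  0.121     ]
```

View pics/c11.png

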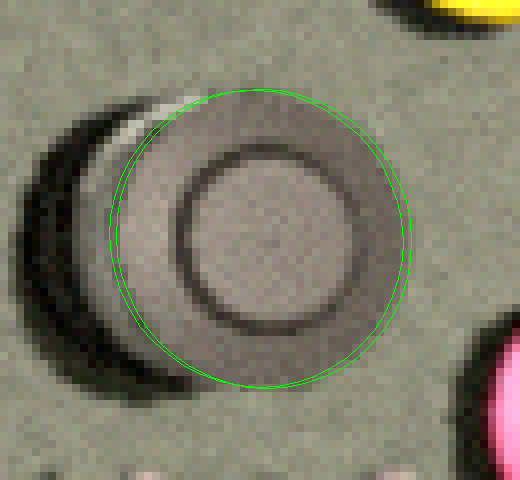

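The overlay puts the cap axis at (.432, -.365). The fork slot middle is at (.3205, -.3678), underside at z≈.113. I'm aligning by +3 mm in y, lowering 15 mm, and edging forward 35 mm to check the fit before the skirt.

Request:
servo_tool:
  increments:
    - {"claw":1,"x":0,"y":0.12,"z":-0.3,"ax":0,"ay":0,"az":0}
    - {"claw":1,"x":0,"y":0,"z":-0.3,"ax":0,"ay":0,"az":0}
    - {"claw":1,"x":0.6,"y":0,"z":0,"ax":0,"ay":0,"az":0}
    - {"claw":1,"x":0.8,"y":0,"z":0,"ax":0,"ay":0,"az":0}
    - {"claw":1,"x":0,"y":0,"z":0,"ax":0,"ay":0,"az":0}

```text
clock: 7.1
tcp_pos: [0.3553, -0.3608, 0.2169]
orientation: [0.001, -0.0, 1.0, -0.0]
wrist_force: [-0.3, -0.1, -2.8]
finger_gap: 0.0186
```

```bash
cat >> h.py <<'E'
def snap(k):
    s=env.get_state();print(s["tcp_pos"].round(4),s["orientation"].round(4),s["clock"],s["wrist_force"].round(2),s["ft_torque"].round(3),s["finger_gap"].round(4))
    im=env.read_camera("side")[:,:,::-1].copy(); t=env.read_camera("top")[:,:,::-1].copy()
    cv2.imwrite(f"pics/side{k}.png",im);cv2.imwrite(f"pics/top{k}.png",t)
    s=env.get_state();x,y,z=s["tcp_pos"];q=s["orientation"];w=2*np.arctan2(-q[1],q[2])
    return im,t,tf(PUL,x+.005*np.cos(w)+.002*np.sin(w),y-.002*np.cos(w)+.005*np.sin(w),w,z-.117)
E
python3 - <<'E'
from h import *
im,t,P=snap(3)
P=P+cap((.432,-.365),.087)
cv2.imwrite("pics/o12.png",cv2.hconcat([over(im,"side",P,(190,230,110,120),4),over(t,"top",P,(350,220,90,120),4)]))
E
```

```text
Traceback (most recent call last):
  File "h.py", line 47, in snap
    s=env.get_state();print(s["tcp_pos"].round(4),s["orientation"].round(4),s["clock"],s["wrist_force"].round(2),s["ft_torque"].round(3),s["finger_gap"].round(4))
                                                                                                                                         ^^^^^^^^^^^^^^^^^^^^^
AttributeError: 'float' object has no attribute 'round'
```

```bash
sed -i 's/s\["finger_gap"\].round(4)/round(s["finger_gap"],4)/' h.py
python3 - <<'E'
from h import *
im,t,P=snap(3)
P=P+cap((.432,-.365),.087)
cv2.imwrite("pics/o12.png",cv2.hconcat([over(im,"side",P,(190,230,110,120),4),over(t,"top",P,(350,220,90,120),4)]))
E
```

```text
[ 0.3553 -0.3608  0.2169] [ 9.e-04 -4.e-04  1.e+00 -3.e-04] 7.1 [-0.28 -0.14 -2.84] [ 0.022 -0.119  0.041] 0.0186
```

View pics/o12.png

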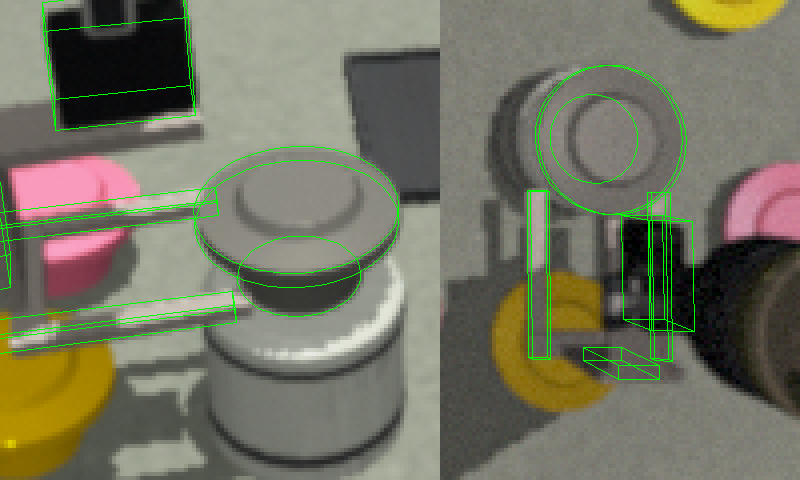

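```bash
python3 - <<'E'
from h import *
im=cv2.imread("pics/side3.png");t=cv2.imread("pics/top3.png")
a=cv2.resize(t[255:320,365:425],(480,520),interpolation=3);a=cv2.convertScaleAbs(a,alpha=1.6,beta=-40)
cv2.imwrite("pics/c13.png",a)
cv2.imwrite("pics/c14.png",over(im,"side",[],(170,215,100,90),8))
E
```

```text
(no output)
```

View pics/c13.png

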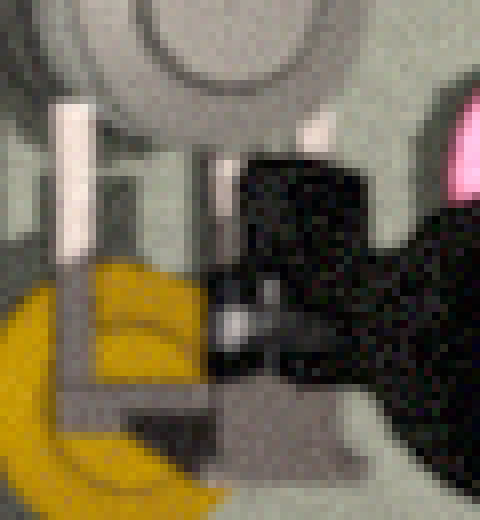

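View pics/c14.png

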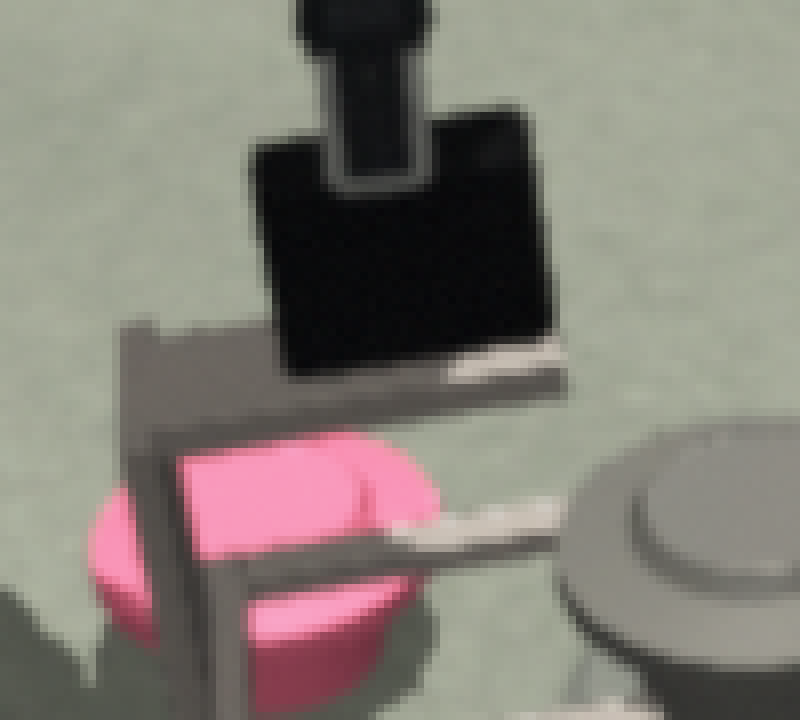

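```bash
python3 - <<'E'
from h import *
print(ray("top",(389.06,267.4),.107),ray("top",(374,267.4),.107),ray("top",(404.1,267.4),.107))
# side near tine tip
for z in(.107,.099): print(ray("side",(190+247/4-.5,230+ (292 if z>.1 else 315)/4-.5),z))
E
```

```text
[ 0.39818824 -0.36171509  0.107     ] [ 0.39768866 -0.3227926   0.107     ] [ 0.39868796 -0.40064894  0.107     ]
[ 0.40492799 -0.39656549  0.107     ]
[ 0.40388172 -0.40259762  0.099     ]
```

Tine centreline is at y=-.3617 against the cap's -.365, so I correct -3 mm in y and continue forward gently.

Request:
servo_tool:
  increments:
    - {"claw":1,"x":0,"y":-0.12,"z":0,"ax":0,"ay":0,"az":0}
    - {"claw":1,"x":0.3,"y":0,"z":0,"ax":0,"ay":0,"az":0}
    - {"claw":1,"x":0.4,"y":0,"z":0,"ax":0,"ay":0,"az":0}
    - {"claw":1,"x":0.3,"y":0,"z":0,"ax":0,"ay":0,"az":0}
    - {"claw":1,"x":0,"y":0,"z":0,"ax":0,"ay":0,"az":0}

```text
clock: 7.7
tcp_pos: [0.3786, -0.3644, 0.2168]
orientation: [0.0, 0.001, 1.0, -0.0]
wrist_force: [-0.1, 0.4, -2.6]
finger_gap: 0.0187
```

```bash
python3 - <<'E'
from h import *
im,t,P=snap(4)
P=P+cap((.432,-.365),.087)
a=cv2.resize(t[245:320,360:425],(416,480),interpolation=3);a=cv2.convertScaleAbs(a,alpha=1.6,beta=-40)
cv2.imwrite("pics/o15.png",cv2.hconcat([over(im,"side",[],(205,240,90,120),4),a]))
E
```

```text
[ 0.3786 -0.3644  0.2168] [ 2.e-04  7.e-04  1.e+00 -0.e+00] 7.7 [-0.15  0.44 -2.59] [ 0.032 -0.058 -0.06 ] 0.0187
```

View pics/o15.png

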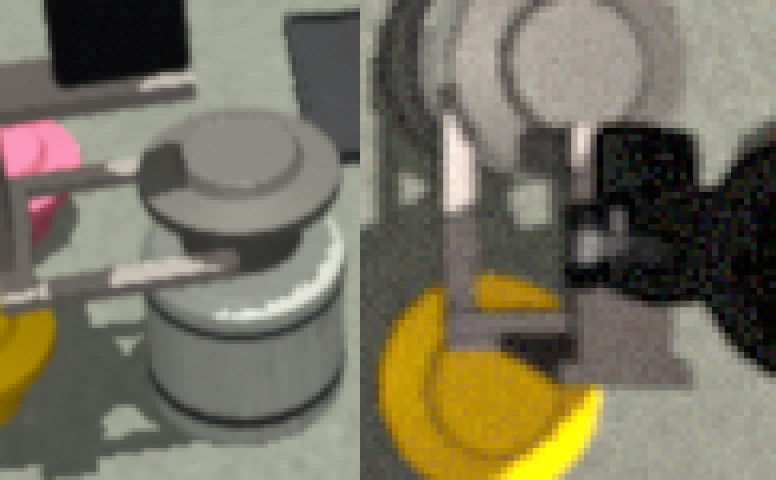

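The near tine runs under the rim alongside the skirt (side px 262,305), with no contact force. Continuing 47 mm.

Request:
servo_tool:
  increments:
    - {"claw":1,"x":0.4,"y":0,"z":0,"ax":0,"ay":0,"az":0}
    - {"claw":1,"x":0.5,"y":0,"z":0,"ax":0,"ay":0,"az":0}
    - {"claw":1,"x":0.5,"y":0,"z":0,"ax":0,"ay":0,"az":0}
    - {"claw":1,"x":0.5,"y":0,"z":0,"ax":0,"ay":0,"az":0}
    - {"claw":1,"x":0,"y":0,"z":0,"ax":0,"ay":0,"az":0}

```text
clock: 8.3
tcp_pos: [0.427, -0.3643, 0.2165]
orientation: [0.0, 0.0, 1.0, 0.0]
wrist_force: [-0.9, 0.0, -1.7]
finger_gap: 0.0186
```

```bash
python3 - <<'E'
from h import *
im,t,P=snap(5)
a=cv2.resize(t[235:310,360:425],(416,480),interpolation=3);a=cv2.convertScaleAbs(a,alpha=1.6,beta=-40)
cv2.imwrite("pics/o16.png",cv2.hconcat([over(im,"side",[],(205,220,90,120),4),a]))
E
```

```text
[ 0.427  -0.3643  0.2165] [3.e-04 3.e-04 1.e+00 0.e+00] 8.3 [-0.89  0.03 -1.66] [-0.022 -0.012 -0.021] 0.0186
```

View pics/o16.png

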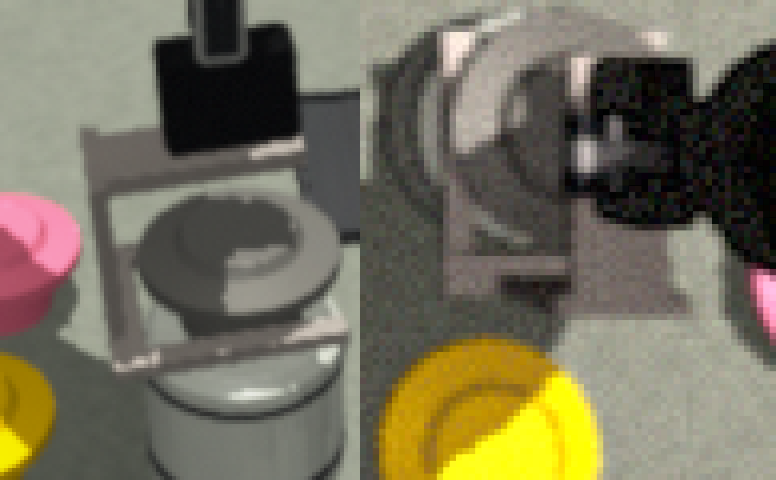

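The fork is fully under the rim (side px ~(218,305)-(292,300)). Lifting slowly into contact.

Request:
servo_tool:
  increments:
    - {"claw":1,"x":0,"y":0,"z":0.2,"ax":0,"ay":0,"az":0}
    - {"claw":1,"x":0,"y":0,"z":0.15,"ax":0,"ay":0,"az":0}
    - {"claw":1,"x":0,"y":0,"z":0.08,"ax":0,"ay":0,"az":0}
    - {"claw":1,"x":0,"y":0,"z":0.04,"ax":0,"ay":0,"az":0}
  newtons: 100

```text
clock: 8.8
tcp_pos: [0.4249, -0.3645, 0.2293]
orientation: [0.0, 0.001, 1.0, -0.0]
wrist_force: [0.9, -0.6, -2.6]
finger_gap: 0.0173
```

Request:
servo_tool:
  increments:
    - {"claw":1,"x":0,"y":0,"z":0.06,"ax":0,"ay":0,"az":0}
    - {"claw":1,"x":0,"y":0,"z":0.06,"ax":0,"ay":0,"az":0}

```text
clock: 9.0
tcp_pos: [0.4246, -0.364, 0.2311]
orientation: [-0.0, 0.001, 1.0, 0.001]
wrist_force: [0.1, -1.0, -11.1]
finger_gap: 0.0173
```

Contact: 11.1 N in total, so about 8 N on the cap. Pulling on.

Request:
servo_tool:
  increments:
    - {"claw":1,"x":0,"y":0,"z":0.04,"ax":0,"ay":0,"az":0}
    - {"claw":1,"x":0,"y":0,"z":0.05,"ax":0,"ay":0,"az":0}

```text
clock: 9.2
tcp_pos: [0.4242, -0.3634, 0.2318]
orientation: [-0.001, 0.001, 1.0, 0.002]
wrist_force: [-0.4, -0.8, -17.1]
finger_gap: 0.0167
```

Request:
servo_tool:
  increments:
    - {"claw":1,"x":0,"y":0,"z":0.06,"ax":0,"ay":0,"az":0}
    - {"claw":1,"x":0,"y":0,"z":0.06,"ax":0,"ay":0,"az":0}
    - {"claw":1,"x":0,"y":0,"z":0.06,"ax":0,"ay":0,"az":0}

```text
clock: 9.5
tcp_pos: [0.425, -0.3643, 0.2386]
orientation: [0.0, 0.001, 1.0, 0.0]
wrist_force: [-0.1, -0.3, -8.2]
finger_gap: 0.0168
```

Popped. Continuing straight up.

Request:
servo_tool:
  increments:
    - {"claw":1,"x":0,"y":0,"z":0.1,"ax":0,"ay":0,"az":0}
    - {"claw":1,"x":0,"y":0,"z":0.2,"ax":0,"ay":0,"az":0}
    - {"claw":1,"x":0,"y":0,"z":0.25,"ax":0,"ay":0,"az":0}
    - {"claw":1,"x":0,"y":0,"z":0.3,"ax":0,"ay":0,"az":0}
    - {"claw":1,"x":0,"y":0,"z":0.3,"ax":0,"ay":0,"az":0}

```text
clock: 10.0
tcp_pos: [0.4253, -0.3647, 0.2689]
orientation: [0.001, 0.001, 1.0, -0.001]
wrist_force: [0.3, -0.3, -4.0]
finger_gap: 0.0163
```

Request:
servo_tool:
  increments:
    - {"claw":1,"x":0,"y":0,"z":0.35,"ax":0,"ay":0,"az":0}
    - {"claw":1,"x":0,"y":0,"z":0.35,"ax":0,"ay":0,"az":0}
    - {"claw":1,"x":0,"y":0,"z":0.3,"ax":0,"ay":0,"az":0}
    - {"claw":1,"x":0,"y":0,"z":0.2,"ax":0,"ay":0,"az":0}
    - {"claw":1,"x":0,"y":0,"z":0,"ax":0,"ay":0,"az":0}

```text
clock: 10.5
tcp_pos: [0.4252, -0.3646, 0.298]
orientation: [0.0, 0.001, 1.0, -0.0]
wrist_force: [0.1, 0.8, -3.8]
finger_gap: 0.0169
```

```bash
python3 - <<'E'
from h import *
im,t,P=snap(6)
z=env.get_state()["tcp_pos"][2]
c=cap((.432,-.365),z-.117-.024)
cv2.imwrite("pics/o17.png",cv2.hconcat([over(im,"side",c,(200,170,90,130),4),over(t,"top",c,(360,210,90,130),4)]))
E
```

```text
[ 0.4252 -0.3646  0.298 ] [ 4.0e-04  1.2e-03  1.0e+00 -5.0e-04] 10.5 [ 0.09  0.78 -3.76] [ 0.025 -0.089 -0.05 ] 0.0169
```

View pics/o17.png

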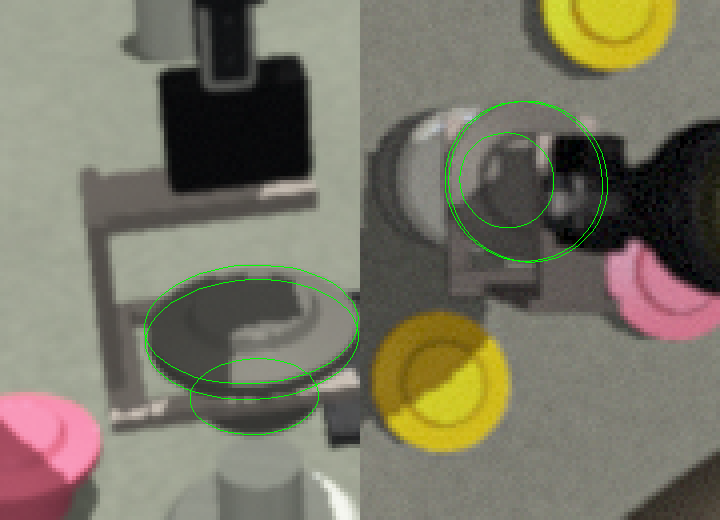

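The cap is off and riding level on the fork, with the bare neck visible below it (side px ~264,290). Carrying it smoothly to the tray centre.

Request:
servo_tool:
  increments:
    - {"claw":1,"x":0.09,"y":0.15,"z":0,"ax":0,"ay":0,"az":0}
    - {"claw":1,"x":0.18,"y":0.3,"z":0,"ax":0,"ay":0,"az":0}
    - {"claw":1,"x":0.27,"y":0.45,"z":0,"ax":0,"ay":0,"az":0}
    - {"claw":1,"x":0.36,"y":0.6,"z":0,"ax":0,"ay":0,"az":0}
    - {"claw":1,"x":0.43,"y":0.7,"z":0,"ax":0,"ay":0,"az":0}

```text
clock: 11.1
tcp_pos: [0.4587, -0.308, 0.297]
orientation: [-0.0, 0.001, 1.0, 0.0]
wrist_force: [-0.4, 0.5, -3.5]
finger_gap: 0.0166
```

Request:
servo_tool:
  increments:
    - {"claw":1,"x":0.49,"y":0.8,"z":0,"ax":0,"ay":0,"az":0}
    - {"claw":1,"x":0.49,"y":0.8,"z":0,"ax":0,"ay":0,"az":0}
    - {"claw":1,"x":0.49,"y":0.8,"z":0,"ax":0,"ay":0,"az":0}
    - {"claw":1,"x":0.49,"y":0.8,"z":0,"ax":0,"ay":0,"az":0}
    - {"claw":1,"x":0.49,"y":0.8,"z":0,"ax":0,"ay":0,"az":0}

```text
clock: 11.6
tcp_pos: [0.5201, -0.2071, 0.2971]
orientation: [-0.0, 0.001, 1.0, 0.0]
wrist_force: [0.1, 0.3, -3.5]
finger_gap: 0.0163
```

Request:
servo_tool:
  increments:
    - {"claw":1,"x":0.43,"y":0.7,"z":0,"ax":0,"ay":0,"az":0}
    - {"claw":1,"x":0.36,"y":0.6,"z":0,"ax":0,"ay":0,"az":0}
    - {"claw":1,"x":0.27,"y":0.45,"z":0,"ax":0,"ay":0,"az":0}
    - {"claw":1,"x":0.21,"y":0.35,"z":0,"ax":0,"ay":0,"az":0}
    - {"claw":1,"x":0.18,"y":0.3,"z":0,"ax":0,"ay":0,"az":0}

```text
clock: 12.1
tcp_pos: [0.556, -0.1484, 0.2971]
orientation: [-0.0, 0.001, 1.0, 0.0]
wrist_force: [0.2, -0.2, -4.1]
finger_gap: 0.0164
```

Request:
servo_tool:
  increments:
    - {"claw":1,"x":0.12,"y":0.2,"z":0,"ax":0,"ay":0,"az":0}
    - {"claw":1,"x":0.09,"y":0.15,"z":0,"ax":0,"ay":0,"az":0}
    - {"claw":1,"x":0,"y":0,"z":0,"ax":0,"ay":0,"az":0}

```text
clock: 12.4
tcp_pos: [0.5611, -0.1404, 0.2971]
orientation: [-0.0, 0.001, 1.0, 0.0]
wrist_force: [-0.6, -0.0, -4.0]
finger_gap: 0.0167
```

```bash
python3 - <<'E'
from h import *
im,t,P=snap(7)
x,y,z=env.get_state()["tcp_pos"]
c=cap((x+.007,y-.001),z-.117-.024)+tf(box(-75,75,-75,75,0,10),.568,-.141,-.06)
cv2.imwrite("pics/o18.png",cv2.hconcat([over(im,"side",c,(250,150,100,150),4),over(t,"top",c,(250,140,100,150),4)]))
E
```

```text
[ 0.5611 -0.1404  0.2971] [-0.0e+00  1.1e-03  1.0e+00  1.0e-04] 12.4 [-0.59 -0.05 -3.98] [ 0.024 -0.07  -0.061] 0.0167
```

View pics/o18.png

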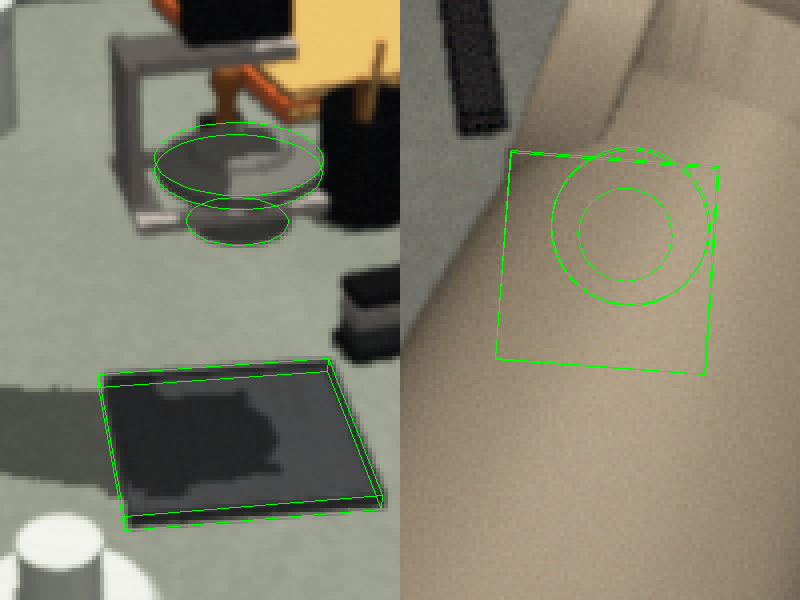

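Cap is riding level over the tray (side px ~(308,195)). The top camera is blocked by the arm. Lowering.

Request:
servo_tool:
  increments:
    - {"claw":1,"x":0,"y":0,"z":-0.2,"ax":0,"ay":0,"az":0}
    - {"claw":1,"x":0,"y":0,"z":-0.4,"ax":0,"ay":0,"az":0}
    - {"claw":1,"x":0,"y":0,"z":-0.5,"ax":0,"ay":0,"az":0}
    - {"claw":1,"x":0,"y":0,"z":-0.6,"ax":0,"ay":0,"az":0}
    - {"claw":1,"x":0,"y":0,"z":-0.6,"ax":0,"ay":0,"az":0}

```text
clock: 13.0
tcp_pos: [0.5606, -0.1407, 0.2382]
orientation: [-0.0, 0.001, 1.0, 0.0]
wrist_force: [-0.2, -0.4, -4.1]
finger_gap: 0.0165
```

Request:
servo_tool:
  increments:
    - {"claw":1,"x":0,"y":0,"z":-0.6,"ax":0,"ay":0,"az":0}
    - {"claw":1,"x":0,"y":0,"z":-0.6,"ax":0,"ay":0,"az":0}
    - {"claw":1,"x":0,"y":0,"z":-0.6,"ax":0,"ay":0,"az":0}
    - {"claw":1,"x":0,"y":0,"z":-0.5,"ax":0,"ay":0,"az":0}
    - {"claw":1,"x":0,"y":0,"z":-0.4,"ax":0,"ay":0,"az":0}

```text
clock: 13.5
tcp_pos: [0.5603, -0.1404, 0.1705]
orientation: [-0.001, 0.001, 1.0, 0.0]
wrist_force: [0.2, 0.0, -4.0]
finger_gap: 0.0167
```

Request:
servo_tool:
  increments:
    - {"claw":1,"x":0,"y":0,"z":-0.3,"ax":0,"ay":0,"az":0}
    - {"claw":1,"x":0,"y":0,"z":-0.2,"ax":0,"ay":0,"az":0}
    - {"claw":1,"x":0,"y":0,"z":-0.1,"ax":0,"ay":0,"az":0}
    - {"claw":1,"x":0,"y":0,"z":0,"ax":0,"ay":0,"az":0}

```text
clock: 13.9
tcp_pos: [0.561, -0.1406, 0.1571]
orientation: [0.0, 0.001, 1.0, 0.0]
wrist_force: [0.5, -0.3, -3.4]
finger_gap: 0.0165
```

```bash
python3 - <<'E'
from h import *
im,t,P=snap(8)
x,y,z=env.get_state()["tcp_pos"]
c=cap((x+.007,y-.001),z-.117-.024)+tf(box(-75,75,-75,75,0,10),.568,-.141,-.06)
cv2.imwrite("pics/o19.png",over(im,"side",c,(250,190,110,100),6))
E
```

```text
[ 0.561  -0.1406  0.1571] [0.     0.0012 1.     0.    ] 13.9 [ 0.47 -0.27 -3.41] [0.017 0.006 0.002] 0.0165
```

View pics/o19.png

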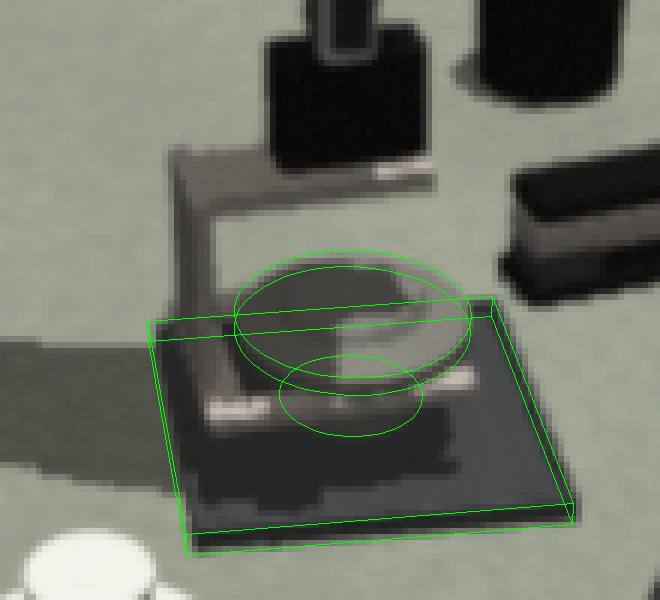

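The cap is still riding level, about 12 mm above the floor. Lowering slowly to set it down, then 7 mm further to unload the fork.

Request:
servo_tool:
  increments:
    - {"claw":1,"x":0,"y":0,"z":-0.12,"ax":0,"ay":0,"az":0}
    - {"claw":1,"x":0,"y":0,"z":-0.12,"ax":0,"ay":0,"az":0}
    - {"claw":1,"x":0,"y":0,"z":-0.1,"ax":0,"ay":0,"az":0}
    - {"claw":1,"x":0,"y":0,"z":-0.08,"ax":0,"ay":0,"az":0}
    - {"claw":1,"x":0,"y":0,"z":-0.06,"ax":0,"ay":0,"az":0}

```text
clock: 14.5
tcp_pos: [0.5611, -0.1406, 0.145]
orientation: [0.0, 0.001, 1.0, 0.0]
wrist_force: [-0.1, -0.4, -2.3]
finger_gap: 0.0167
```

Request:
servo_tool:
  increments:
    - {"claw":1,"x":0,"y":0,"z":-0.08,"ax":0,"ay":0,"az":0}
    - {"claw":1,"x":0,"y":0,"z":-0.08,"ax":0,"ay":0,"az":0}
    - {"claw":1,"x":0,"y":0,"z":-0.08,"ax":0,"ay":0,"az":0}
    - {"claw":1,"x":0,"y":0,"z":-0.04,"ax":0,"ay":0,"az":0}
    - {"claw":1,"x":0,"y":0,"z":0,"ax":0,"ay":0,"az":0}

```text
clock: 15.0
tcp_pos: [0.5608, -0.1405, 0.1379]
orientation: [-0.0, 0.001, 1.0, 0.0]
wrist_force: [-0.5, -0.0, -2.5]
finger_gap: 0.0168
```

```bash
python3 - <<'E'
from h import *
im,t,P=snap(9)
c=cap((.568,-.1415),.004)+P
cv2.imwrite("pics/o20.png",over(im,"side",c,(260,190,100,100),6))
cv2.imwrite("pics/o20b.png",over(im,"side",[],(260,190,100,100),6))
E
```

```text
[ 0.5608 -0.1405  0.1379] [-1.0e-04  1.2e-03  1.0e+00  1.0e-04] 15.0 [-0.46 -0.01 -2.5 ] [ 0.009 -0.042  0.007] 0.0168
```

View pics/o20.png

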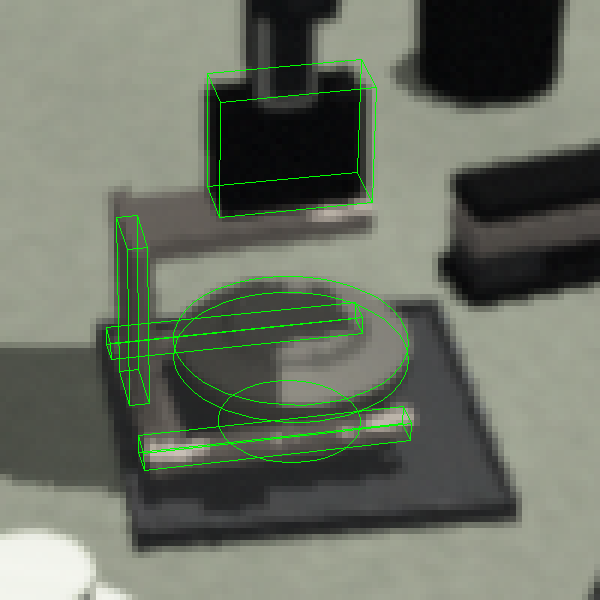

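View pics/o20b.png

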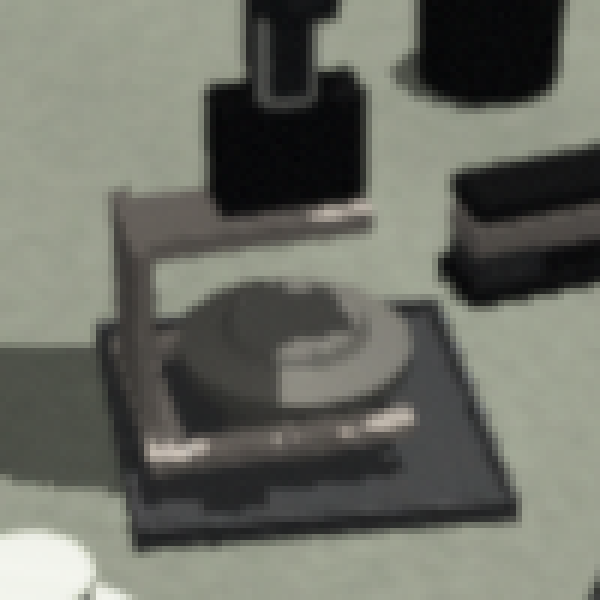

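The load is off the fork and the cap stands on the floor. I'll check the bare spot behind the tray, then draw the fork out along -x.

```bash
python3 - <<'E'
from h import *
print(ray("top",(333,298),.045),ray("top",(380,305),.045))
E
```

```text
[ 0.31160303 -0.22661386  0.045     ] [ 0.29440667 -0.35417866  0.045     ]
```

Request:
servo_tool:
  increments:
    - {"claw":1,"x":-0.1,"y":0,"z":0,"ax":0,"ay":0,"az":0}
    - {"claw":1,"x":-0.2,"y":0,"z":0,"ax":0,"ay":0,"az":0}
    - {"claw":1,"x":-0.3,"y":0,"z":0,"ax":0,"ay":0,"az":0}
    - {"claw":1,"x":-0.3,"y":0,"z":0,"ax":0,"ay":0,"az":0}
    - {"claw":1,"x":-0.3,"y":0,"z":0,"ax":0,"ay":0,"az":0}

```text
clock: 15.6
tcp_pos: [0.53, -0.1405, 0.1382]
orientation: [-0.0, 0.001, 1.0, 0.0]
wrist_force: [-0.2, 0.1, -2.1]
finger_gap: 0.0166
```

```bash
python3 - <<'E'
from h import *
im,t,P=snap(10)
c=cap((.568,-.1415),.004)
cv2.imwrite("pics/o21.png",over(im,"side",c,(250,190,110,100),6))
E
```

```text
[ 0.53   -0.1405  0.1382] [-1.0e-04  1.2e-03  1.0e+00  1.0e-04] 15.6 [-0.2   0.06 -2.1 ] [ 0.057 -0.069  0.021] 0.0166
```

View pics/o21.png

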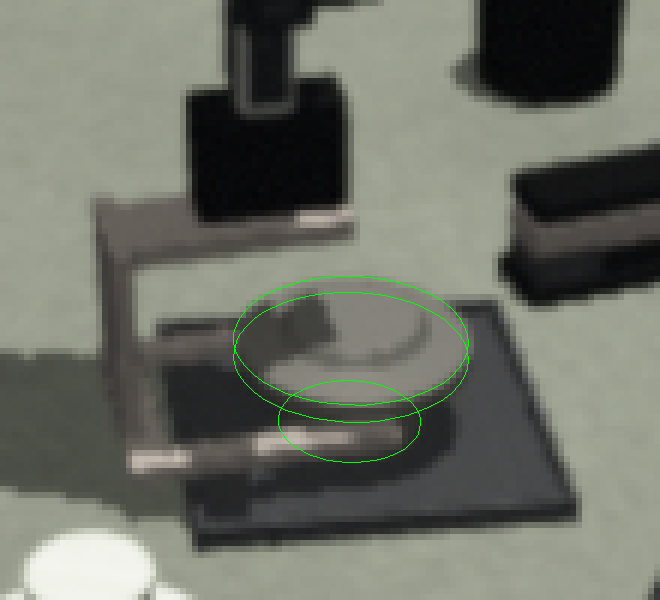

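Cap stays put. I withdraw fully, shifting +y at the end to keep clear of the pink decoy at (.31, -.23).

Request:
servo_tool:
  increments:
    - {"claw":1,"x":-0.5,"y":0,"z":0,"ax":0,"ay":0,"az":0}
    - {"claw":1,"x":-0.6,"y":0,"z":0,"ax":0,"ay":0,"az":0}
    - {"claw":1,"x":-0.7,"y":0,"z":0,"ax":0,"ay":0,"az":0}
    - {"claw":1,"x":-0.7,"y":0,"z":0,"ax":0,"ay":0,"az":0}
    - {"claw":1,"x":-0.6,"y":0,"z":0,"ax":0,"ay":0,"az":0}

```text
clock: 16.2
tcp_pos: [0.4527, -0.1405, 0.1382]
orientation: [0.0, 0.001, 1.0, 0.0]
wrist_force: [-0.9, -0.1, -2.4]
finger_gap: 0.0166
```

Request:
servo_tool:
  increments:
    - {"claw":1,"x":-0.5,"y":0.3,"z":0,"ax":0,"ay":0,"az":0}
    - {"claw":1,"x":-0.5,"y":0.5,"z":0,"ax":0,"ay":0,"az":0}
    - {"claw":1,"x":-0.4,"y":0.5,"z":0,"ax":0,"ay":0,"az":0}
    - {"claw":1,"x":-0.2,"y":0.3,"z":0,"ax":0,"ay":0,"az":0}
    - {"claw":1,"x":0,"y":0,"z":0,"ax":0,"ay":0,"az":0}

```text
clock: 16.7
tcp_pos: [0.413, -0.0996, 0.1382]
orientation: [0.0, 0.001, 1.0, 0.0]
wrist_force: [-0.2, -0.4, -2.5]
finger_gap: 0.0167
```

```bash
python3 - <<'E'
from h import *
im,t,P=snap(11)
c=cap((.568,-.1415),.004)+P
cv2.imwrite("pics/o22.png",over(im,"side",c,(190,170,170,130),4))
cv2.imwrite("pics/o22t.png",over(t,"top",c,(240,150,150,150),4))
E
```

```text
[ 0.413  -0.0996  0.1382] [0.e+00 6.e-04 1.e+00 1.e-04] 16.7 [-0.23 -0.35 -2.46] [-0.04  -0.038 -0.016] 0.0167
```

View pics/o22.png

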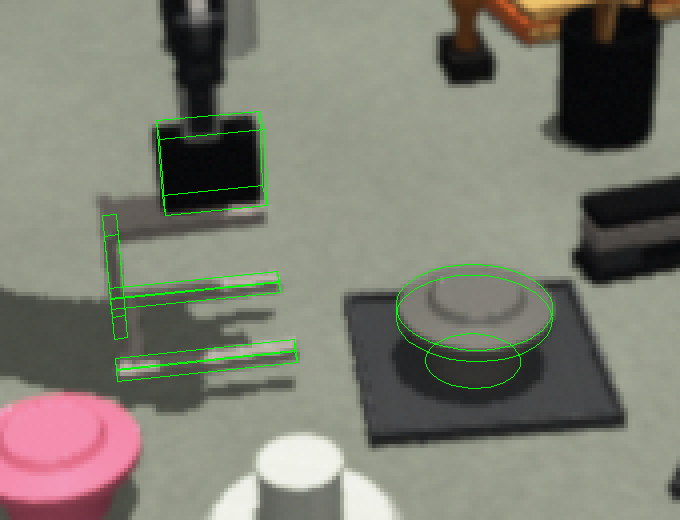

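View pics/o22t.png

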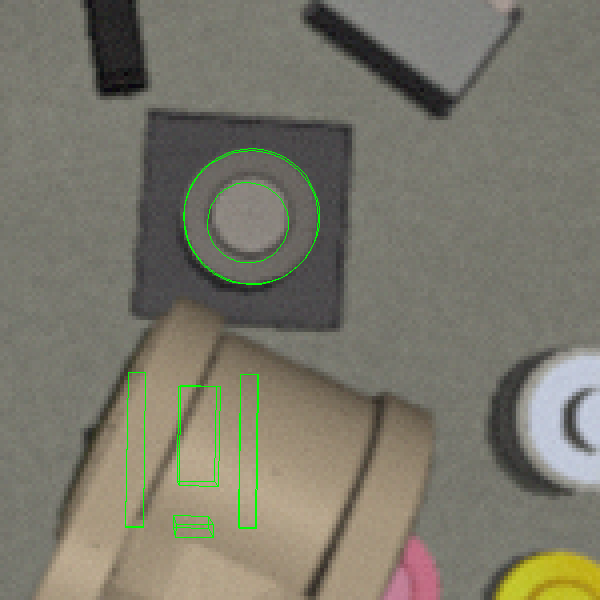

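The cap stands centred in the tray (overlay matches in both views), and the fork is over bare counter. Setting the puller down slowly.

Request:
servo_tool:
  increments:
    - {"claw":1,"x":0,"y":0,"z":-0.3,"ax":0,"ay":0,"az":0}
    - {"claw":1,"x":0,"y":0,"z":-0.25,"ax":0,"ay":0,"az":0}
    - {"claw":1,"x":0,"y":0,"z":-0.1,"ax":0,"ay":0,"az":0}
    - {"claw":1,"x":0,"y":0,"z":-0.05,"ax":0,"ay":0,"az":0}
    - {"claw":1,"x":0,"y":0,"z":0,"ax":0,"ay":0,"az":0}

```text
clock: 17.3
tcp_pos: [0.4135, -0.1006, 0.1204]
orientation: [-0.0, 0.001, 1.0, 0.0]
wrist_force: [-0.1, 0.4, -1.9]
finger_gap: 0.0167
```

Request:
servo_tool:
  increments:
    - {"claw":1,"x":0,"y":0,"z":-0.04,"ax":0,"ay":0,"az":0}
    - {"claw":1,"x":0,"y":0,"z":0,"ax":0,"ay":0,"az":0}

```text
clock: 17.5
tcp_pos: [0.414, -0.1008, 0.12]
orientation: [0.001, 0.001, 1.0, -0.0]
wrist_force: [0.4, -0.9, -0.7]
finger_gap: 0.0169
```

Request:
servo_tool:
  increments:
    - {"claw":1,"x":0,"y":0,"z":-0.04,"ax":0,"ay":0,"az":0}
    - {"claw":1,"x":0,"y":0,"z":0,"ax":0,"ay":0,"az":0}

```text
clock: 17.7
tcp_pos: [0.4149, -0.101, 0.1196]
orientation: [0.002, 0.001, 1.0, -0.0]
wrist_force: [3.1, 0.1, 3.5]
finger_gap: 0.0166
```

The puller is down, with 3.5 N upward. Opening the fingers.

Request:
servo_tool:
  increments:
    - {"claw":0.75,"x":0,"y":0,"z":0,"ax":0,"ay":0,"az":0}
    - {"claw":0.6,"x":0,"y":0,"z":0,"ax":0,"ay":0,"az":0}
    - {"claw":0.3,"x":0,"y":0,"z":0,"ax":0,"ay":0,"az":0}
    - {"claw":0,"x":0,"y":0,"z":0,"ax":0,"ay":0,"az":0}
    - {"claw":0,"x":0,"y":0,"z":0,"ax":0,"ay":0,"az":0}
  newtons: 20

```text
clock: 18.2
tcp_pos: [0.4129, -0.1003, 0.1183]
orientation: [-0.001, 0.001, 1.0, 0.0]
wrist_force: [0.1, 0.1, 0.5]
finger_gap: 0.0758
```

Request:
servo_tool:
  increments:
    - {"claw":0,"x":0,"y":0,"z":0,"ax":0,"ay":0,"az":0}
    - {"claw":0,"x":0,"y":0,"z":0,"ax":0,"ay":0,"az":0}
    - {"claw":0,"x":0,"y":0,"z":0.2,"ax":0,"ay":0,"az":0}
    - {"claw":0,"x":0,"y":0,"z":0.4,"ax":0,"ay":0,"az":0}

```text
clock: 18.6
tcp_pos: [0.4129, -0.1003, 0.1336]
orientation: [-0.001, 0.001, 1.0, 0.0]
wrist_force: [-0.3, 0.1, 0.1]
finger_gap: 0.0854
```

```bash
python3 - <<'E'
from h import *
im,t,P=snap(12)
cv2.imwrite("pics/o23.png",over(im,"side",[],(190,170,170,130),4))
E
```

```text
[ 0.4129 -0.1003  0.1336] [-7.0e-04  1.2e-03  1.0e+00  4.0e-04] 18.6 [-0.31  0.11  0.11] [0.023 0.031 0.054] 0.0854
```

View pics/o23.png

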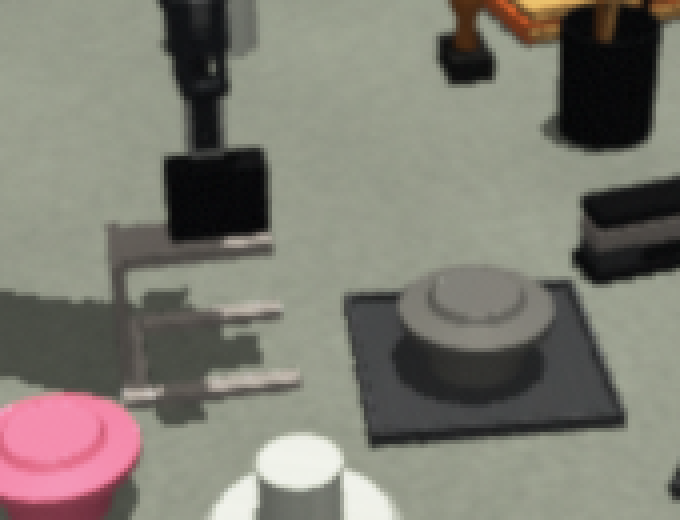

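Released, and the puller stands. Retreating straight up and taking a last look.

Request:
servo_tool:
  increments:
    - {"claw":0,"x":0,"y":0,"z":0.6,"ax":0,"ay":0,"az":0}
    - {"claw":0,"x":0,"y":0,"z":0.8,"ax":0,"ay":0,"az":0}
    - {"claw":0,"x":0,"y":0,"z":1,"ax":0,"ay":0,"az":0}
    - {"claw":0,"x":0,"y":0,"z":1,"ax":0,"ay":0,"az":0}
    - {"claw":0,"x":0,"y":0,"z":0.5,"ax":0,"ay":0,"az":0}

```text
clock: 19.2
tcp_pos: [0.4144, -0.101, 0.2336]
orientation: [0.002, 0.001, 1.0, -0.001]
wrist_force: [0.9, 0.2, -0.3]
finger_gap: 0.0857
```

Request:
servo_tool:
  increments:
    - {"claw":0,"x":0,"y":0,"z":0,"ax":0,"ay":0,"az":0}
    - {"claw":0,"x":0,"y":0,"z":0,"ax":0,"ay":0,"az":0}

```text
clock: 19.4
tcp_pos: [0.4135, -0.1006, 0.231]
orientation: [0.0, 0.001, 1.0, -0.0]
wrist_force: [0.7, -0.4, -0.1]
finger_gap: 0.0855
```

```bash
python3 - <<'E'
from h import *
im,t,P=snap(13)
g=tf(PUL,.4175,-.1015,0)+cap((.568,-.1415),.004)
cv2.imwrite("pics/o24.png",over(im,"side",g,(190,170,170,130),4))
E
```

```text
[ 0.4135 -0.1006  0.231 ] [ 2.0e-04  1.2e-03  1.0e+00 -0.0e+00] 19.4 [ 0.69 -0.44 -0.13] [ 0.005  0.021 -0.011] 0.0855
```

View pics/o24.png

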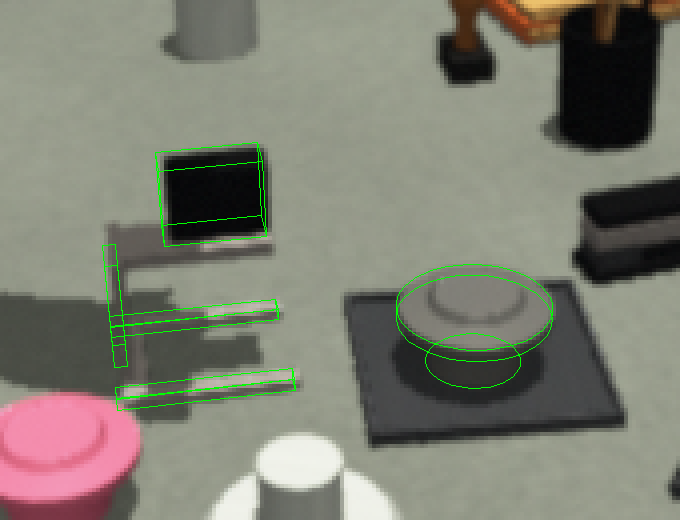

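View pics/side13.png

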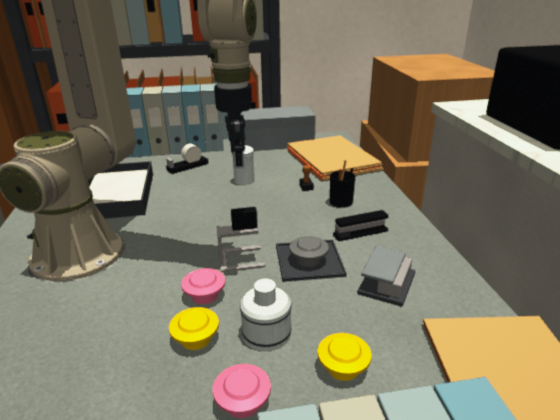

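The puller stands flat on bare counter (side px ~240,240), the cap upright in the tray (310,250), and the bystanders are at their original pixels. Handing in.

```bash
python3 -c "
from workcell import env
print(env.hand_in())"
```

```text
the job is handed in; nothing more can be done
None
```

I took the cap off with the puller, set it in the tray, stood the puller on the bare counter and handed the job in after about 19.5 s. The hand-in reports no verdict.

**What happened:** The cap let go when the wrist read about 17 N; roughly 14 N of that was pull on the cap, the rest the puller's weight. It rode level on the fork to the tray, and the fork drew out without moving it. The fingers never went near the cap.

**Last checks:**
- **Cap:** the overlays match an upright cap on the tray floor at about (0.568, -0.1415). That is within a few millimetres of the tray's centre.
- **Puller:** it stands upright and released at about (0.417, -0.10), with its tine tips about 35 mm short of the tray. After the release the wrist force read near zero.
- **Bystanders:** they look unmoved in the side pictures. I compared these by eye and did not measure them.

**What disagreed:**
- The finger gap read 17 to 19 mm on the 24 mm grip, but the hold never slipped.
- The two cameras differed by 2 to 6 mm in x on the puller. I used the top camera for the critical y alignment.
- The arm blocked much of the top view while I lowered the cap and set the puller down, so those stages rest on the side camera and the wrist force.

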